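Fetch the backing bar from behind the flap and clamp it in the sprung jaw

TASK

At the mould-repair welding bench, lift the self-closing clear flap of the parts bin with the fingers, keep it open with the hand, and take out the rectangular copper backing bar, leaving the round slug in the bin and letting the flap close. Then clamp the bar upright in the mould clamp: push the sprung jaw back with the end of the bar, without driving the jaw against its stop, lower the bar between fence and jaw flat onto the base, centred sideways on the jaw and square to it, and let go so that the jaw holds it against the fence. Do not disturb the other tools on the bench.

Things in the scene. Friction and masses are not known exactly. Their poses are not given: they have to be found in the camera images.
- bin: Fixed steel parts bin, 250 mm wide (y), 62 high. Origin on the bench under the middle of its trough; x points from the open front into the bin, z up. Trough: floor z = 8 mm, x -30 to 42, y -121 to 121 mm. Low front wall x -34 to -30, top z = 25 mm; side walls 58 mm high. Fixed roof strip x 30 to 46, z 58 to 62 mm; solid housing behind it to x = 100.
- flap (a joint): Clear flap with steel front edge, 67.5 mm long (x), 236 wide, 3 thick, hinged along y at bin x = 30, z = 60 mm. 0 = closed, level; grows as its front edge swings up and back, to 1.9 rad. A spring shuts it: 2 N at the edge closed, 3.5 N at 1.2 rad. Below its edge (underside z = 58.5 mm) is a 33 mm gap down to the front wall: fingertips leaning into the bin fit under it and lift it.
- flap_edge (a point): Middle of the flap's front edge (bin x = -37.5 mm, z = 60 mm when closed); moves with the flap.
- bar: Loose rectangular bare copper bar, 46 mm (its x) x 22 (y) x 40 high (z), about 0.36 kg; origin at the centre of its underside. Starts standing on the bin's floor (top z = 48 mm), its x within 0.08 rad of the bin's x, about 55 mm to one side of the bin's middle. Grip it across its 22 mm width.
- slug: Round bare copper slug, loose, 30 mm diameter, 34 mm high, standing in the bin on the other side; origin at the centre of its underside. Must stay in the bin.
- clamp: Fixed steel mould clamp: base plate 170 mm (x) x 110 (y), top z = 12 mm. Origin on the bench under the seat; x points from fence to jaw, z up. Low fence in front: face at x = -23 mm, 12 thick, 60 wide, top z = 26 mm. Spring housing x 75 to 89, 60 mm high. Guide strips beside the jaw at y = +-15 mm, 5 wide, x 40 to 80, top z = 18 mm.
- seat (a point): Where the centre of the bar's underside must end: on the clamp's base plate (z = 12 mm), axes as the clamp's; the bar's 46 mm length lies along its x.
- jaw (a joint): Sprung steel jaw of the clamp, 20 mm wide (y), 28 thick, top z = 57 mm. Value in m: 0 at rest, its face at clamp x = 11 mm (34 mm from the fence); grows as it is pressed back to +x, hard stop at 0.022. With the bar clamped it reads 0.012. Spring: 4 N at rest, plus 450 N/m; it rubs on a bar slid down its face.
- jaw_face (a point): Point on the jaw's face, 1 mm below its top edge, mid-width (clamp x = 11 mm + jaw value, z = 56 mm).
- nozzle: Reddish ceramic torch nozzle standing, 26 mm diameter, 45 mm high; bystander; origin under its centre.
- jar: Small amber glass jar, 38 mm diameter, 60 mm high; bystander; origin under its centre.
- eyebolt: Steel eye bolt lying flat, eye 70 mm across, 18 mm thick, shank along its x; bystander; origin under the eye's centre.
- brush: Hand brush lying along its x; bystander.
- hammer: Hammer lying along its x; bystander.
- insert: Ribbed aluminium mould insert, 50 x 90 mm, 28 mm high; bystander; origin under its centre.
- square: Steel try square lying flat, stock 90 mm, blade 110 mm; bystander; origin under the stock's centre.
Not all that is in view belongs to the job. Leave any green or yellow look-alike of the clamp alone.

How it is judged:
By the outcome, as a careful person would: the job done as asked, in the order asked, and still so for the second after the job is handed in, with the robot touching nothing.
It also fails if it takes over 59 s, if anything falls off the work surface, if the arm or the gripper's body presses on something with over 40 N, if the wrist force passes 120 N, or if a joint passes its speed limit or range.

ROBOT

A 6-joint arm with a two-finger parallel gripper is mounted at the origin on the work surface. World frame = base frame: x ahead of the robot, y to its left, z up, the work surface at z = 0. Lengths are in m, angles in rad, forces in N, time in s.
With the tool pointing down it reaches from about 0.35 to 0.8 m from the base axis. Payload 7.3 kg.
Tool frame: the origin (TCP) lies between the finger pads; the fingertips stand 19 mm ahead of it and the grasp point (between the pads) is the TCP (r.tip_reach is the distance from the TCP to the fingertips, in m); z points along the fingers, y is the line along which they close (so a half turn about z gives the same grasp; the last joint's range is limited). The gripper opens to 85 mm and grips with 20 to 120 N. Pads are 22 mm wide; open, the fingers measure 114 mm over their backs; the gripper's body (76 mm by 85 mm) begins 54 mm behind the grasp point. The pads swing forward as they close: fully open they stand 13 mm farther back than shut.
Start: joints at [-1.424, 0.342, 1.524, -0, 1.275, -0.146], TCP at [0.152, -0.503, 0.25] pointing down, gripper open.
Joint ranges: [-2.53, 2.53], [-0.77, 2.02], [0.04, 2.7], [-1, 4.14], [0.28, 2.66], [-3.11, 3.11]. Speed limits (rad/s): [2.57, 2.57, 3.14, 3.14, 3.14, 3.14].

INTERFACE

Orientations are given as a unit quaternion [x, y, z, w].
In Python, from workcell import r gives the robot as it stands.
- The arm moves only by the tool play_rows, never from a script. Its arguments are lists of equal length, an entry for each row: "xyz": the shift along the tool's x, y, z in mm, a list of three; "spin": the turn about the tool's z in rad. A call has 1 to 20 rows; each row is the pose to reach, as a shift and turn from the pose commanded when the call began, along the tool's axes at that moment; what a row does not reach only later rows make up. A row lasts 1/10 s, in which the tool goes at most 50 mm and 8.59 degrees, less where a joint would pass 70% of its speed; a pose out of reach is approached as far as the arm can. A call with a gripper value outside its range is refused whole. "fingers" is the finger opening in mm, from 0 to 85.4, set as the call begins (left out, the last holds). The fingers move at their own pace and stop on an object; "newtons" is the grip in N (left out, the last holds). Time passes only in rows, so rows that repeat a pose let the fingers close. It gives the time, the measured TCP pose, the force, the opening and the grip force at its end, in the units of the state.
- r.read_state(): the state, without advancing time (a new reading comes with each control period).
- r.snapshot(name): name is "scene" or "top" or "wrist"; returns a dict with "image" (384x512x3 uint8, red, green, blue), "vertical_fov" (degrees; the focal length in pixels is half the picture's height over the tangent of half this angle, whatever the lens; pixels are square), "cx", "cy" (the principal point, pixels), "k1" (the pictures are not rectified: a ray, as slopes to the right and down, at radius r is drawn at 1 + k1 r^2 times it, then the intrinsics apply), "R" (3x3) and "t" (3): a world point X has camera coordinates R X + t. Camera axes: x right, y down, z forward; pixel columns grow to the right and rows downward; lengths in m; the calibration is good to about 2 mm. A picture is of the moment at which its call begins. There is no depth.
- r.job_done(): hands the job in; it is judged then, once.
The state is a dict: "t": time; "joint_positions": joint angles; "qvel": joint speeds; "joint_efforts": joint torques, N m; "tool_pos": TCP position; "tool_rot": TCP orientation; "ft_force": force on the tool from outside, world axes, zero at the start; "ft_torque": the same for the moment, N m; "opening": finger opening in m; "finger_force": force on a finger pad.
Only numpy, scipy, OpenCV 4.12 (cv2) and the standard library are available. Lean on these libraries where they do the work, as an engineer would, in place of code of your own. Each camera call takes 0.05 s, during which the arm holds its last target. There are 200 camera calls.

## Working session

There is one attempt and no reset: what is moved stays moved. The work goes in short steps, Python scripts to look and compute and a tool call to move; the robot and the scene stay as the last step left them, time stands still between calls to the robot, and variables do not carry over. Pictures are saved under pics/ and viewed, at most 10 in all, crops included, and the job is handed in when it is done.

Besides the shell and the picture viewer there is one more tool, called after "Call:" in YAML: its name, and indented under it one key for each argument. play_rows: Moves the arm, as the interface text tells. Its arguments: {"type":"object","properties":{"xyz":{"type":"array"},"spin":{"type":"array"},"fingers":{"type":"number"},"newtons":{"type":"number"}},"required":["xyz","spin"]}

```bash
mkdir -p pics; ls; cat > h.py <<'E'
import numpy as np, cv2
from workcell import r
from scipy.spatial.transform import Rotation as Ro
def K(s):
    f=192/np.tan(np.radians(s["vertical_fov"])/2); return f
def ray(s,u,v):
    f=K(s); d=np.array([(u-s["cx"])/f,(v-s["cy"])/f]); k=s["k1"]; p=d.copy()
    for _ in range(30): p=d/(1+k*(p@p))
    R=np.array(s["R"]);t=np.array(s["t"])
    w=R.T@np.array([p[0],p[1],1]); return -R.T@t, w/np.linalg.norm(w)
def onz(s,u,v,z):
    o,d=ray(s,u,v); return o+d*(z-o[2])/d[2]
def proj(s,X):
    c=np.array(s["R"])@np.array(X)+np.array(s["t"]); p=c[:2]/c[2]; p=p*(1+s["k1"]*(p@p)); return p*K(s)+[s["cx"],s["cy"]]
def tri(a,b):
    (o1,d1),(o2,d2)=a,b
    A=np.stack([d1,-d2],1); x=np.linalg.lstsq(A,o2-o1,rcond=None)[0]
    p,q=o1+d1*x[0],o2+d2*x[1]; return (p+q)/2,np.linalg.norm(p-q)
def save(s,name,crop=None,z=1):
    im=s["image"][:,:,::-1]
    if crop: u0,v0,u1,v1=crop; im=im[v0:v1,u0:u1]
    cv2.imwrite("pics/"+name+".png",cv2.resize(im,None,fx=z,fy=z,interpolation=cv2.INTER_CUBIC))
E
python3 - <<'E'
from h import *
import pickle
d={}
ims=[]
for n in("scene","top","wrist"):
    s=r.snapshot(n); d[n]=s; ims.append(s["image"])
    print(n,s["vertical_fov"],s["cx"],s["cy"],s["k1"],-np.array(s["R"]).T@s["t"])
pickle.dump(d,open("d.pkl","wb"))
save(d["top"],"top",z=1.56); save(d["scene"],"scene",z=1.56)
print(r.read_state(), r.tip_reach)
E
```

```text
pics
scene 57.622185248195926 258.15774598714216 193.6199836952687 -0.047582620756354256 [1.30909267 0.16472789 1.17458901]
top 47.05003920611735 256.94811147098574 190.3026761244031 -0.15034411128683492 [0.28222474 0.00570925 1.41090001]
wrist 65.97863244615961 253.40781451400218 193.67479748325079 -0.06686752671921246 [ 0.22363997 -0.48007541  0.37389336]
{'t': 0.15, 'joint_positions': array([-1.42400972e+00,  3.42556111e-01,  1.52477987e+00,  2.35097837e-05,
        1.27540522e+00, -1.46047604e-01]), 'qvel': array([-5.21179844e-04, -2.83261270e-03, -3.41544713e-03,  6.37450712e-05,
        1.87683624e-03, -1.49563753e-03]), 'joint_efforts': array([ 8.77233724e-04, -4.33908999e+01, -2.46147394e+01, -1.81947162e-04,
        5.75021215e-03, -1.20016927e-05]), 'tool_pos': array([ 0.15151383, -0.50237812,  0.24979519]), 'tool_rot': array([ 9.89300489e-01,  1.45891101e-01,  1.10316071e-05, -5.74275998e-04]), 'ft_force': array([-0.69632914, -0.11742883,  0.19209254]), 'ft_torque': array([ 0.00473624, -0.0150577 ,  0.09842591]), 'finger_force': 0.0, 'opening': 0.08549670317060505} 0.019
```

View pics/top.png

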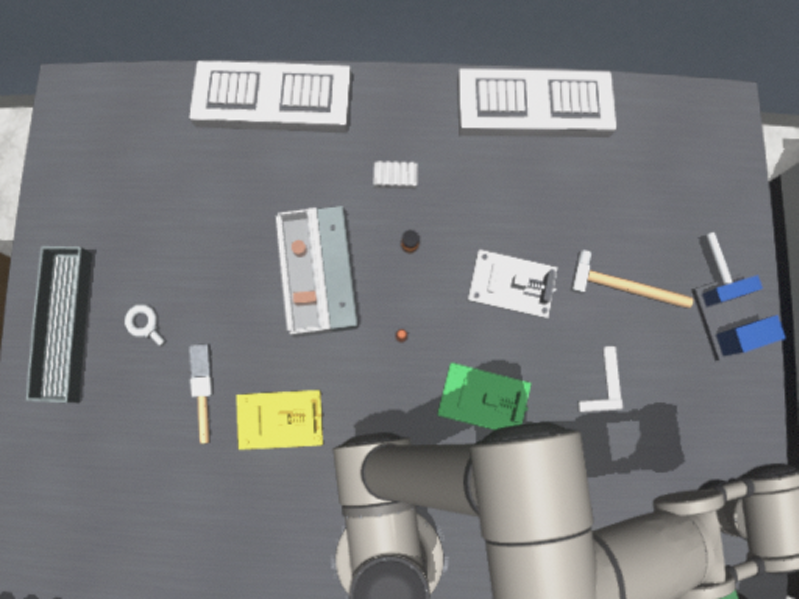

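View pics/scene.png

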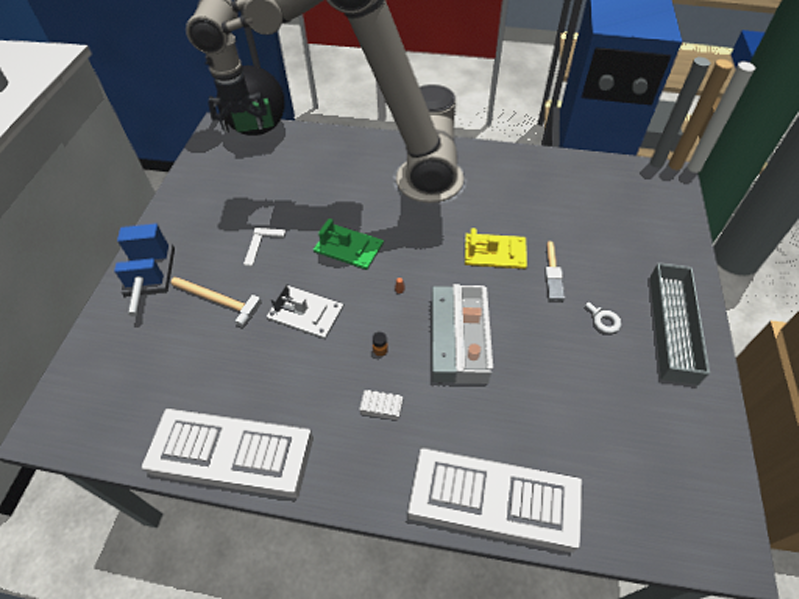

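The top view shows the bin at (316,270), with its open front facing left (world +y). The rectangular bar is at (304,297) and the round slug at (298,247). There are three clamp shapes: white/steel (513,284), green (487,397) and yellow (280,420). The steel one fits "steel mould clamp", and the green and yellow ones are look-alikes. I'll get coarse positions, then look from near with the wrist camera.

```bash
python3 - <<'E'
from h import *
import pickle
d=pickle.load(open("d.pkl","rb")); t=d["top"]
for n,u,v,z in [("binFL",277,213,.058),("binBL",345,207,.06),("binBR",356,327,.06),("binFR",290,333,.058),("bar",304,297,.048),("slug",298,247,.042),("cl",482,250,.012),("cl2",558,268,.012),("cl3",549,317,.012),("cl4",469,300,.012),("jar",410,240,.05),("nozz",401,335,.045)]:
    print(n,onz(t,u/1.5625,v/1.5625,z).round(3))
w=d["wrist"];st=r.read_state();T=Ro.from_quat(st["tool_rot"]).as_matrix()
print("cam in tool",T.T@(-np.array(w["R"]).T@w["t"]-st["tool_pos"]),"\n",np.array(w["R"])@T,"\n",T)
a=cv2.resize(t["image"][125:220,170:360],None,fx=4,fy=4,interpolation=cv2.INTER_CUBIC)
cv2.imwrite("pics/c1.png",a[:,:,::-1])
s=d["scene"];save(s,"grip",(110,20,210,95),6)
E
```

```text
binFL [0.689 0.246 0.058]
binBL [0.704 0.107 0.06 ]
binBR [0.458 0.076 0.06 ]
binFR [0.443 0.207 0.058]
bar [0.518 0.183 0.048]
slug [0.622 0.201 0.042]
cl [ 0.632 -0.18   0.012]
cl2 [ 0.598 -0.341  0.012]
cl3 [ 0.493 -0.32   0.012]
cl4 [ 0.525 -0.153  0.012]
jar [ 0.64  -0.027  0.05 ]
nozz [ 0.446 -0.013  0.045]
cam in tool [ 0.07551726 -0.00067396 -0.12408319] 
 [[ 2.89729316e-05  9.99999726e-01  7.39546852e-04]
 [-9.56174704e-01  2.44240088e-04 -2.92796644e-01]
 [-2.92796745e-01 -6.98652815e-04  9.56174450e-01]] 
 [[ 9.57431573e-01  2.88660288e-01 -1.45736367e-04]
 [ 2.88660263e-01 -9.57430914e-01  1.13948188e-03]
 [ 1.89390664e-04 -1.13304422e-03 -9.99999340e-01]]
```

View pics/c1.png

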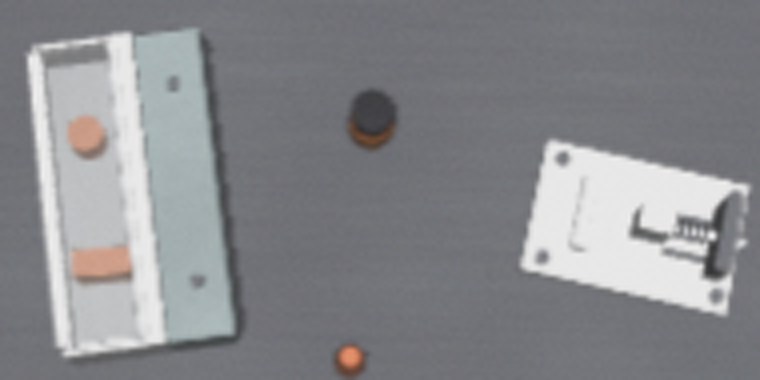

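View pics/grip.png

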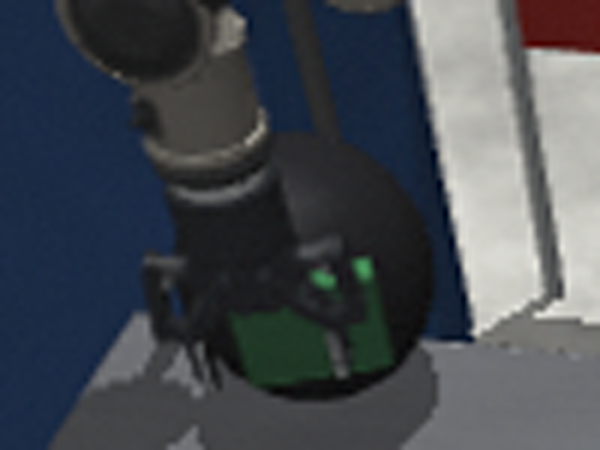

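The crops show the flap edge at the bin's left side, the bar under it at (100,262) and the slug at (86,135). The steel clamp's fence is on the left (575,215), with its spring and housing on the right (710,235). Moving to look at the clamp from near.

Call:
play_rows:
  xyz:
    - [20, -7, 0]
    - [60, -21, -5]
    - [105, -37, -10]
    - [150, -52, -15]
    - [195, -68, -20]
    - [240, -84, -20]
    - [285, -100, -20]
    - [330, -115, -20]
    - [370, -130, -20]
    - [395, -138, -20]
    - [406, -142, -20]
    - [406, -142, -20]
  spin: [0, 0, 0, 0, 0, 0, 0, 0, 0, 0, 0, 0]

```text
t: 1.35
tool_pos: [0.4998, -0.2488, 0.2698]
tool_rot: [0.989, 0.147, -0.0, -0.0]
ft_force: [-0.5, 0.1, 0.3]
opening: 0.0851
finger_force: 0.0
```

```bash
python3 - <<'E'
from h import *
import pickle
s=r.snapshot("wrist");st=r.read_state();pickle.dump((s,st),open("w1.pkl","wb"))
print(st["t"],st["tool_pos"],st["tool_rot"])
save(s,"w1",z=1.56)
E
```

```text
1.4 [ 0.49888891 -0.2496338   0.26993218] [ 9.89249337e-01  1.46237665e-01 -5.34554735e-04 -8.89713228e-05]
```

View pics/w1.png

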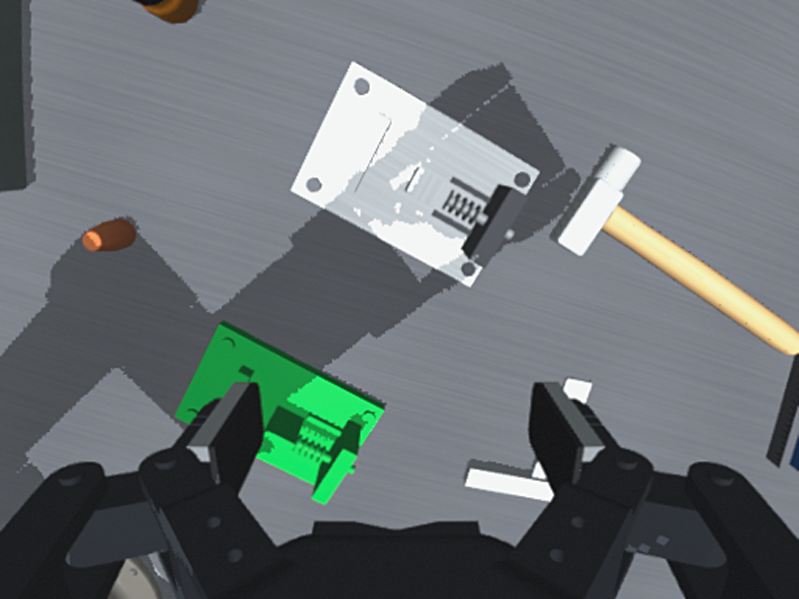

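The near view shows the steel clamp with base corners at (352,62), (539,175), (471,287) and (291,190). The fence is near (373,155) and the jaw and spring near (430,195). The gripper has two-bar knuckles that bulge outward. Next I refine the corners and make an enhanced crop for fence and jaw.

```bash
python3 - <<'E'
from h import *
import pickle
s,st=pickle.load(open("w1.pkl","rb"))
g=cv2.cvtColor(s["image"],cv2.COLOR_RGB2GRAY)
c=np.float32([[352,62],[539,175],[471,287],[291,190]])/1.5625
c=cv2.cornerSubPix(g,c.reshape(-1,1,2),(4,4),(-1,-1),(3,50,.01)).reshape(-1,2)
P=np.array([onz(s,*p,.012) for p in c]); print(c*1.5625,P.round(4))
for i in range(4): 
    e=P[(i+1)%4]-P[i]; print(np.linalg.norm(e),np.degrees(np.arctan2(e[1],e[0])))
print(P.mean(0))
im=s["image"][30:200,180:360].astype(float)
a=np.clip((im.min(2)-130)*2.05,0,255).astype(np.uint8)
b=np.clip((im.min(2))*1.0,0,255).astype(np.uint8)
k=lambda x:cv2.resize(x,None,fx=4.4,fy=3.5*1.257,interpolation=cv2.INTER_CUBIC)
out=cv2.resize(a,(790,746))[0:600]
cl=cv2.createCLAHE(6,(6,6)).apply(im.min(2).astype(np.uint8))
out=cv2.resize(cl[20:140],None,fx=4.4,fy=4.4,interpolation=cv2.INTER_CUBIC)
cv2.imwrite("pics/c2.png",out)
E
```

```text
[[352.6487   60.3369 ]
 [540.08527 171.28023]
 [469.78354 287.05478]
 [290.0596  189.88844]] [[ 0.6338 -0.1728  0.012 ]
 [ 0.599  -0.3387  0.012 ]
 [ 0.4914 -0.3165  0.012 ]
 [ 0.5261 -0.1501  0.012 ]]
0.16956502156912331 -101.84100331149419
0.10991491971313798 168.30416969138332
0.16991854769152606 78.21541841463042
0.1100819188013676 -11.880012195377512
[ 0.56258869 -0.24452706  0.012     ]
```

View pics/c2.png

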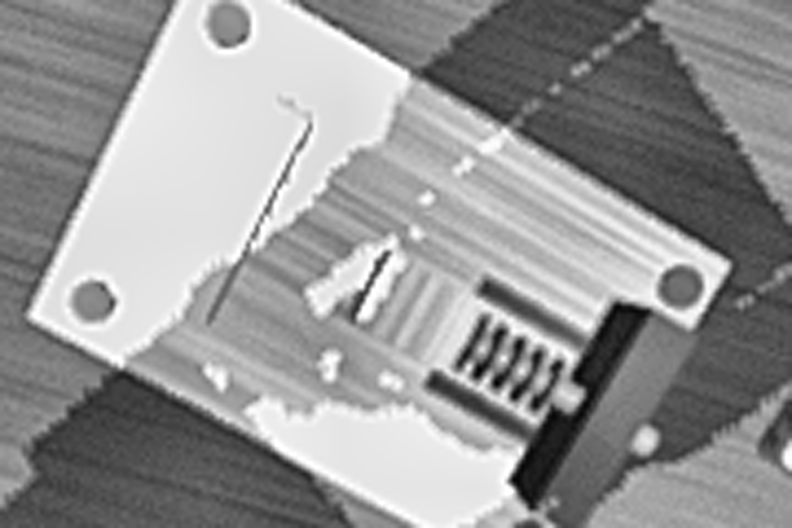

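```bash
python3 - <<'E'
from h import *
import pickle
s,st=pickle.load(open("w1.pkl","rb"))
yaw=np.radians(-101.8); C=np.array([.56259,-.24453])
ex=np.array([np.cos(yaw),np.sin(yaw)]); ey=np.array([-ex[1],ex[0]])
L=lambda p:np.array([(p[:2]-C)@ex,(p[:2]-C)@ey])*1e3
q=lambda X,Y:(180+X/4.4,50+Y/4.4)
for n,X,Y in [("fenceA",312,120),("fenceB",208,322),("jawA",388,250),("jawB",360,320),("guideA1",487,283),("guideB1",432,378),("hous1",617,305),("hous2",513,482),("h1",228,22),("h2",92,300),("h3",680,285)]:
    print(n,*[ (z,L(onz(s,*q(X,Y),z)).round(1)) for z in (.012,.018,.026,.057,.060)])
E
```

```text
fenceA (0.012, array([-37.6,  30.9])) (0.018, array([-37.3,  30.5])) (0.026, array([-37. ,  29.9])) (0.057, array([-35.5,  27.9])) (0.06, array([-35.4,  27.7]))
fenceB (0.012, array([-37.6, -31.7])) (0.018, array([-37.3, -31.1])) (0.026, array([-36.9, -30.4])) (0.057, array([-35.5, -27.4])) (0.06, array([-35.3, -27.1]))
jawA (0.012, array([-2. , 10.5])) (0.018, array([-2.3, 10.4])) (0.026, array([-2.7, 10.3])) (0.057, array([-4.1,  9.9])) (0.06, array([-4.3,  9.9]))
jawB (0.012, array([  0.5, -10.3])) (0.018, array([  0.2, -10.1])) (0.026, array([-0.3, -9.7])) (0.057, array([-1.9, -8.5])) (0.06, array([-2.1, -8.3]))
guideA1 (0.012, array([27.2, 16.2])) (0.018, array([26.4, 16.1])) (0.026, array([25.5, 15.8])) (0.057, array([21.6, 14.9])) (0.06, array([21.3, 14.9]))
guideB1 (0.012, array([ 26.9, -14.7])) (0.018, array([ 26.1, -14.4])) (0.026, array([ 25.1, -13.9])) (0.057, array([ 21.4, -12.3])) (0.06, array([ 21. , -12.1]))
hous1 (0.012, array([63. , 29.1])) (0.018, array([61.7, 28.7])) (0.026, array([60. , 28.2])) (0.057, array([53.3, 26.3])) (0.06, array([52.6, 26.1]))
hous2 (0.012, array([ 63.3, -29.6])) (0.018, array([ 62., -29.])) (0.026, array([ 60.2, -28.3])) (0.057, array([ 53.5, -25.4])) (0.06, array([ 52.8, -25.2]))
h1 (0.012, array([-69.9,  42.3])) (0.018, array([-69.1,  41.7])) (0.026, array([-68.,  41.])) (0.057, array([-64.,  38.])) (0.06, array([-63.6,  37.7]))
h2 (0.012, array([-69.7, -42.1])) (0.018, array([-68.9, -41.3])) (0.026, array([-67.8, -40.3])) (0.057, array([-63.8, -36.5])) (0.06, array([-63.4, -36.1]))
h3 (0.012, array([75.9, 42.7])) (0.018, array([74.4, 42.1])) (0.026, array([72.4, 41.3])) (0.057, array([64.6, 38.3])) (0.06, array([63.9, 38. ]))
```

Clamp found: yaw −1.777 rad, seat ≈ (0.565, −0.231). Next is the bin.

Call:
play_rows:
  xyz:
    - [6, -18, 0]
    - [19, -59, 0]
    - [34, -105, 0]
    - [49, -150, 0]
    - [65, -198, 0]
    - [81, -247, 0]
    - [97, -297, 0]
    - [112, -344, 0]
    - [127, -390, 0]
    - [140, -430, 0]
    - [150, -460, 0]
    - [155, -475, 0]
    - [155, -475, 0]
  spin: [0, 0.02, 0.04, 0.06, 0.08, 0.1, 0.12, 0.14, 0.16, 0.18, 0.183, 0.183, 0.183]

```text
t: 2.7
tool_pos: [0.51, 0.2508, 0.2702]
tool_rot: [0.998, 0.056, -0.0, 0.0]
ft_force: [0.1, -0.5, -0.3]
opening: 0.085
finger_force: 0.0
```

```bash
python3 - <<'E'
from h import *
import pickle
s=r.snapshot("wrist");st=r.read_state();pickle.dump((s,st),open("w2.pkl","wb"))
print(st["t"],st["tool_pos"],Ro.from_quat(st["tool_rot"]).as_matrix())
save(s,"w2",z=1.56)
E
```

```text
2.75 [0.51023417 0.24946423 0.27017502] [[ 9.93929926e-01  1.10014441e-01 -3.52994922e-04]
 [ 1.10014137e-01 -9.93929709e-01 -7.88908766e-04]
 [-4.37643497e-04  7.45285600e-04 -9.99999627e-01]]
```

View pics/w2.png

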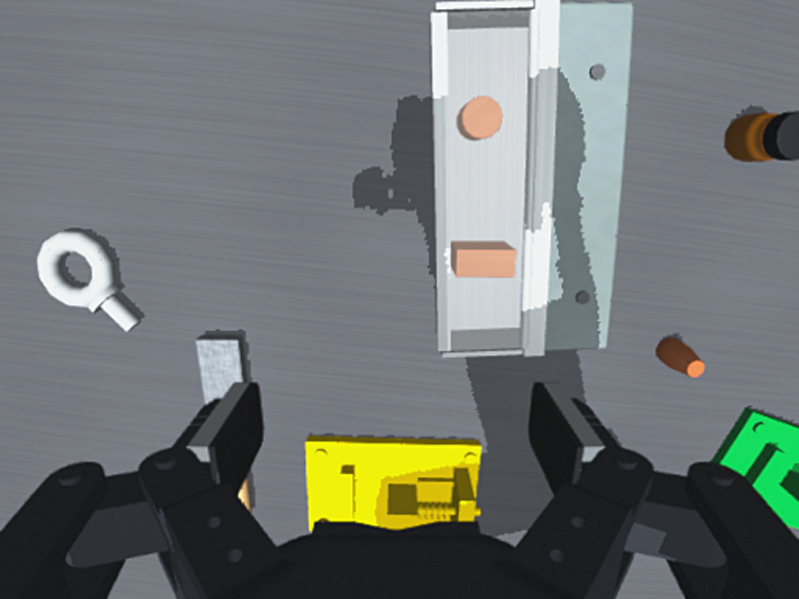

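The wrist view shows the flap front edge along (433,12)–(438,352), the round slug at (480,117) and the rectangular bar top at (452–515, 249–276). The bar is rectangular and the slug is clearly circular, so the target is confirmed in this enlarged view. Measuring both.

```bash
python3 - <<'E'
from h import *
import pickle
s,st=pickle.load(open("w2.pkl","rb")); top=pickle.load(open("d.pkl","rb"))["top"]
def mask(im): 
    h=cv2.cvtColor(im,cv2.COLOR_RGB2HSV); return ((h[...,0]<16)|(h[...,0]>174))&(h[...,1]>70)&(h[...,2]>90)
def comps(s,box):
    m=mask(s["image"]).astype(np.uint8); n,l,stt,c=cv2.connectedComponentsWithStats(m)
    return [(stt[i],c[i],(l==i)) for i in range(1,n) if stt[i][4]>15 and box[0]<c[i][0]<box[2] and box[1]<c[i][1]<box[3]]
for nm,sn,box in(("w",s,(270,20,350,220)),("t",top,(175,135,215,210))):
    for a,c,m in comps(sn,box): print(nm,a,c.round(1))
W=comps(s,(270,120,350,220))[0][2]
v=s["image"].max(2)
print("vals",[int(x) for x in v[150:182,308]])
# top face: bright part
ys,xs=np.where(W); 
thr=cv2.threshold(v[W].reshape(-1,1),0,255,cv2.THRESH_OTSU)[0]; T=(W&(v>thr)).astype(np.uint8); print("otsu",thr)
cn=max(cv2.findContours(T,0,2)[0],key=cv2.contourArea); rc=cv2.minAreaRect(cn); print(rc)
bx=cv2.boxPoints(rc); P=np.array([onz(s,*p,.048) for p in bx]); print(P.round(4))
print([ (np.linalg.norm(P[(i+1)%4]-P[i]).round(4),np.degrees(np.arctan2(*(P[(i+1)%4]-P[i])[1::-1])).round(1)) for i in range(4)])
# front edge, column of gradient per row
g=cv2.cvtColor(s["image"],cv2.COLOR_RGB2GRAY).astype(float)
pts=[]
for row in range(12,222,6):
    seg=np.diff(g[row,265:292]); k=np.argmax(seg); pts.append((265+k+.5+.5,row,seg[k]))
P=np.array([onz(s,a,b,.0615) for a,b,_ in pts])
fit=np.polyfit(P[:,0],P[:,1],1); res=P[:,1]-np.polyval(fit,P[:,0]); ok=abs(res-np.median(res))<.003
fit=np.polyfit(P[ok,0],P[ok,1],1); print("edge fit",fit,np.std(P[ok,1]-np.polyval(fit,P[ok,0])),ok.sum(),"angle",np.arctan(fit[0]))
for n,u,v_ in [("FR",441,352),("FRs",441,356),("BR",605,347),("BL",632,3),("FL",433,12),("FLs",434,3),("roofend R",545,355)]:
    print(n,onz(s,u/1.5625,v_/1.5625,.058).round(4),onz(s,u/1.5625,v_/1.5625,.0615).round(4))
E
```

```text
w [296  62  26  27 548] [308.4  75. ]
w [292 160  38  18 647] [310.7 168.1]
t [187 154   8   9  50] [190.7 158.1]
t [189 187  13   7  81] [195.  190.1]
vals [218, 219, 220, 224, 180, 149, 145, 145, 143, 145, 221, 232, 227, 226, 227, 228, 227, 225, 223, 223, 223, 224, 224, 224, 223, 224, 223, 203, 212, 219, 217, 216]
otsu 198.0
((311.0, 168.5), (17.0, 36.0), 90.0)
[[0.526  0.2063 0.048 ]
 [0.5309 0.1636 0.048 ]
 [0.5104 0.1598 0.048 ]
 [0.5055 0.2032 0.048 ]]
[(np.float64(0.043), np.float64(-83.4)), (np.float64(0.0209), np.float64(-169.5)), (np.float64(0.0437), np.float64(96.5)), (np.float64(0.0208), np.float64(8.5))]
edge fit [0.15647104 0.14102682] 0.00033742033536189543 35 angle 0.15521250678132126
FR [0.4459 0.2088 0.058 ] [0.4473 0.2094 0.0615]
FRs [0.4425 0.2083 0.058 ] [0.4439 0.2089 0.0615]
BR [0.4641 0.0791 0.058 ] [0.4654 0.081  0.0615]
BL [0.7062 0.1162 0.058 ] [0.7049 0.1177 0.0615]
FL [0.6825 0.2467 0.058 ] [0.6815 0.2468 0.0615]
FLs [0.688  0.2467 0.058 ] [0.6869 0.2468 0.0615]
roofend R [0.4523 0.126  0.058 ] [0.4536 0.1274 0.0615]
```

```bash
python3 - <<'E'
from h import *
import pickle
s,st=pickle.load(open("w2.pkl","rb")); top=pickle.load(open("d.pkl","rb"))["top"]
print("bar tri",tri(ray(s,311,168.5),ray(top,195,190)))
a=.1545; ex=np.array([np.sin(a),-np.cos(a)]); ey=np.array([np.cos(a),np.sin(a)])
ends=[]
# edge line: y=.15647x+.14103 at z .0615 -> bin x=-37.5; mid from ends of bin (outer 250)
p=np.array([.565,.15647*.565+.14103]); 
O0=p+.0375*ex
for n,q in dict(FRs=(.4425,.2083),FLs=(.688,.2467),BR=(.4641,.0791),BL=(.7062,.1162),bar=(.5182,.1832),slug=onz(s,308.4,75,.042)[:2],tcp=st["tool_pos"][:2]).items():
    d=np.array(q)-O0; print(n,d@ex,d@ey)
print(O0,ex,ey)
E
```

```text
bar tri (array([0.51811432, 0.18255379, 0.04578656]), np.float64(0.0006786738997459653))
FRs -0.03546724814241095 -0.1242933199881955
FLs -0.035630819051382163 0.12419165590483049
BR 0.0955177378350083 -0.1228326870790487
BL 0.09611546945010609 0.12209273568656853
bar 0.000982951470938006 -0.05335755363477536
slug -0.0017118600405586829 0.052989098794658566
tcp -0.06571781182528372 -0.051031356626836326
[0.57077073 0.19238223] [ 0.15388607 -0.9880886 ] [0.9880886  0.15388607]
```

```bash
python3 - <<'E'
from h import *
import pickle
s,st=pickle.load(open("w2.pkl","rb")); top=pickle.load(open("d.pkl","rb"))["top"]
O=np.array([.5708,.1924]);ex=np.array([.1539,-.9881]);ey=np.array([.9881,.1539])
def B(p): d=np.array(p)[:2]-O; return (np.array([d@ex,d@ey])*1e3).round(0)
for n,u,v,z in [("eye c",75,268,.018),("shank end",135,322,.01),("shank r",140,330,.0),("brushTR",245,335,.03),("brushTL",197,338,.03),("brush low",248,390,.03),("yellowTL",306,437,.012),("yellowTR",480,443,.06)]:
    print(n,B(onz(s,u/1.5625,v/1.5625,z)))
for n,u,v,z in [("brushhead TL",190,346,.03),("brushhead TR",208,346,.03),("brush end",204,440,.02),("yTL",236,394,.012),("yTR",320,390,.05),("eye",142,320,.01),("shank",161,341,.01)]:
    print("top",n,B(onz(top,u/1.5625,v/1.5625,z)))
E
```

```text
eye c [-345.  -48.]
shank end [-306. -102.]
shank r [-309. -113.]
brushTR [-199. -111.]
brushTL [-241. -112.]
brush low [-204. -162.]
yellowTL [-162. -224.]
yellowTR [  -4. -205.]
top brushhead TL [-244. -120.]
top brushhead TR [-207. -125.]
top brush end [-236. -311.]
top yTL [-163. -227.]
top yTR [  11. -243.]
top eye [-347.  -50.]
top shank [-309.  -99.]
```

Call:
play_rows:
  xyz:
    - [-2, -20, 0]
    - [-4, -50, 15]
    - [-5, -62, 45]
    - [-5, -62, 85]
    - [-5, -62, 125]
    - [-5, -62, 165]
    - [-5, -62, 200]
    - [-5, -62, 230]
    - [-5, -62, 248]
    - [-5, -62, 256]
    - [-5, -62, 256]
    - [-5, -62, 256]
  spin: [-0.02, -0.044, -0.044, -0.044, -0.044, -0.044, -0.044, -0.044, -0.044, -0.044, -0.044, -0.044]

```text
t: 3.95
tool_pos: [0.4998, 0.3105, 0.0154]
tool_rot: [0.997, 0.076, 0.001, -0.0]
ft_force: [0.2, -0.3, 0.2]
opening: 0.0854
finger_force: 0.0
```

```bash
cat >> h.py <<'E'
O=np.array([.5708,.1924]);ex=np.array([.1539,-.9881]);ey=np.array([.9881,.1539])
def B(p): d=np.array(p)[:2]-O; return (np.array([d@ex,d@ey])*1e3).round(1)
def say():
    st=r.read_state(); T=Ro.from_quat(st["tool_rot"]).as_matrix(); F=st["ft_force"]
    print("t",st["t"],"binxy",B(st["tool_pos"]),"z",(st["tool_pos"][2]*1e3).round(1),"yaw",np.arctan2(T[1,0],T[0,0]).round(4),"F bin",(F[:2]@ex).round(1),(F[:2]@ey).round(1),F[2].round(1),"op",(st["opening"]*1e3).round(1),"q",st["joint_positions"].round(2))
    return st
E
python3 - <<'E'
from h import *
say(); s=r.snapshot("scene"); save(s,"s3",(230,110,370,260),4)
E
```

```text
Traceback (most recent call last):
  File "h.py", line 27, in say
    print("t",st["t"],"binxy",B(st["tool_pos"]),"z",(st["tool_pos"][2]*1e3).round(1),"yaw",np.arctan2(T[1,0],T[0,0]).round(4),"F bin",(F[:2]@ex).round(1),(F[:2]@ey).round(1),F[2].round(1),"op",(st["opening"]*1e3).round(1),"q",st["joint_positions"].round(2))
                                                                                                                                                                                                 ^^^^^^^^^^^^^^^^^^^^^^^^^
AttributeError: 'float' object has no attribute 'round'
```

Call:
play_rows:
  xyz:
    - [0, 4, 0]
    - [0, 8, 0]
    - [0, 11, 0]
    - [0, 13, 0]
    - [0, 15, 0]
    - [0, 15, 0]
  spin: [0, 0, 0, 0, 0, 0]

```text
t: 4.55
tool_pos: [0.5012, 0.296, 0.0143]
tool_rot: [0.997, 0.077, 0.0, 0.0]
ft_force: [-0.8, -0.7, 0.3]
opening: 0.0852
finger_force: 0.0
```

```bash
sed -i 's/(st\["opening"\]\*1e3).round(1)/round(st["opening"]*1e3,1)/' h.py
python3 - <<'E'
from h import *
say()
E
```

```text
t 4.55 binxy [-113.1  -52.8] z 14.3 yaw 0.1536 F bin 0.6 -0.9 0.3 op 85.2 q [ 0.4   0.72  1.61 -0.    0.81  1.82]
```

Call:
play_rows:
  xyz:
    - [0, 3, 0]
    - [0, 5, 0]
    - [0, 7, 0]
    - [0, 8, 0]
    - [0, 8, 0]
  spin: [0, 0, 0, 0, 0]

```text
t: 5.05
tool_pos: [0.5015, 0.2946, 0.0149]
tool_rot: [0.997, 0.077, 0.001, -0.004]
ft_force: [-7.3, 31.2, -1.1]
opening: 0.0856
finger_force: 0.0
```

Call:
play_rows:
  xyz:
    - [0, -3, 0]
    - [0, -3, -2]
    - [0, -3, -5]
    - [0, -2.5, -8]
    - [0, -2, -11]
    - [0, -2, -11]
  spin: [0, 0, 0, 0, 0, 0]

```text
t: 5.65
tool_pos: [0.5016, 0.2938, 0.026]
tool_rot: [0.997, 0.077, 0.001, -0.002]
ft_force: [-4.1, 17.5, -0.1]
opening: 0.0855
finger_force: 0.0
```

```bash
python3 - <<'E'
from h import *
say()
a=r.snapshot("scene"); s0=__import__("pickle").load(open("d.pkl","rb"))["scene"]
save(a,"s4",(235,115,365,250),4.4)
E
```

```text
t 5.65 binxy [-110.9  -52.8] z 26.0 yaw 0.1541 F bin -17.9 -1.3 -0.1 op 85.5 q [0.4  0.7  1.61 0.01 0.83 1.81]
```

View pics/s4.png

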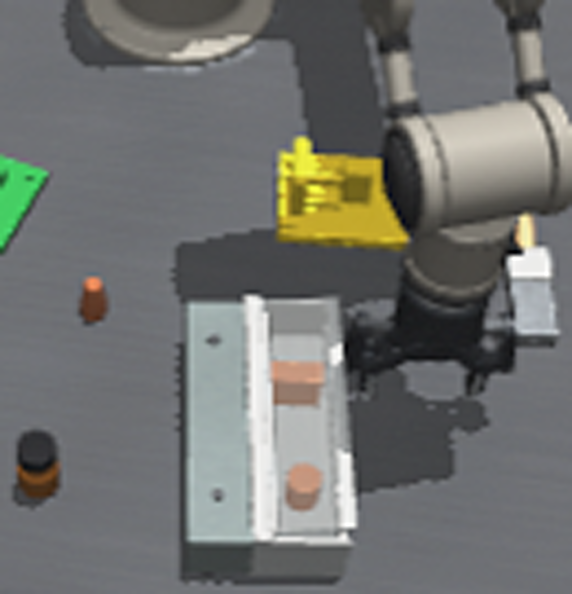

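The scene crop shows the gripper's outer link against the flap edge at (345,345), with the bar at (297,380) still lying inside. I need to know whether the flap rose, so I'll compare its free end with the first picture.

```bash
python3 - <<'E'
from h import *
import pickle
a=r.snapshot("scene"); s0=pickle.load(open("d.pkl","rb"))["scene"]
for x,z in((-37.5,61.5),(-36.7,71.5)):
    for y in(100,60): p=O+ (x*ex+y*ey)/1e3; print(proj(a,[*p,z/1e3]).round(1))
g=lambda s:cv2.cvtColor(s["image"],cv2.COLOR_RGB2GRAY)
for row in (222,226,230): print(row,g(s0)[row,292:322].tolist(),"\n",g(a)[row,292:322].tolist())
E
```

```text
[315.4 231.9]
[314.6 222.4]
[315.5 230.6]
[314.7 221. ]
222 [197, 240, 237, 230, 217, 212, 183, 176, 160, 162, 163, 163, 162, 161, 160, 162, 174, 187, 164, 174, 229, 240, 221, 129, 109, 111, 111, 110, 111, 111] 
 [198, 240, 237, 230, 216, 209, 183, 176, 161, 162, 162, 163, 162, 161, 160, 162, 176, 188, 166, 175, 230, 241, 226, 130, 64, 68, 70, 70, 69, 69]
226 [183, 241, 237, 230, 225, 227, 185, 170, 127, 129, 150, 166, 167, 163, 141, 138, 174, 187, 171, 172, 225, 241, 227, 155, 107, 112, 114, 114, 113, 113] 
 [183, 241, 237, 231, 225, 227, 186, 170, 126, 128, 150, 167, 167, 163, 140, 138, 174, 187, 169, 205, 241, 239, 233, 168, 58, 67, 66, 66, 93, 116]
230 [171, 241, 237, 229, 224, 221, 155, 188, 172, 134, 120, 122, 120, 133, 165, 184, 184, 184, 178, 164, 193, 231, 241, 213, 103, 109, 111, 110, 111, 110] 
 [171, 241, 237, 229, 225, 224, 171, 187, 172, 134, 120, 122, 121, 132, 166, 185, 184, 184, 177, 164, 214, 239, 239, 211, 102, 109, 110, 110, 110, 110]
```

Call:
play_rows:
  xyz:
    - [0, 0, -4]
    - [0, 0, -8]
  spin: [0, 0]

```text
t: 5.95
tool_pos: [0.5017, 0.2924, 0.0334]
tool_rot: [0.997, 0.077, 0.0, -0.001]
ft_force: [-0.6, 6.7, -0.2]
opening: 0.0853
finger_force: 0.0
```

```bash
python3 - <<'E'
from h import *
s=say(); print(s["ft_torque"])
E
```

```text
t 5.95 binxy [-109.4  -52.9] z 33.4 yaw 0.1548 F bin -6.7 0.4 -0.2 op 85.3 q [0.39 0.69 1.61 0.   0.85 1.81]
[0.73229053 0.14471548 0.06770542]
```

Call:
play_rows:
  xyz:
    - [0, -2, -5]
    - [0, -2, -15]
    - [0, -2, -22]
    - [0, 4, -22]
    - [0, 8, -22]
    - [0, 11, -22]
    - [0, 13, -22]
    - [0, 13, -22]
  spin: [0, 0, 0, 0, 0, 0, 0, 0]

```text
t: 6.75
tool_pos: [0.504, 0.277, 0.055]
tool_rot: [0.997, 0.077, -0.0, 0.0]
ft_force: [1.4, 0.7, -0.6]
opening: 0.0855
finger_force: 0.0
```

```bash
python3 - <<'E'
from h import *
s=say(); print(s["ft_torque"])
E
```

```text
t 6.75 binxy [-93.9 -53. ] z 55.0 yaw 0.1532 F bin -0.5 1.5 -0.6 op 85.5 q [ 0.37  0.65  1.61 -0.    0.88  1.79]
[ 0.06256039 -0.01592508  0.02706339]
```

Call:
play_rows:
  xyz:
    - [0, 1.5, 0]
    - [0, 3, 0]
    - [0, 4, 0]
    - [0, 5, 0]
    - [0, 5, 0]
  spin: [0, 0, 0, 0, 0]

```text
t: 7.25
tool_pos: [0.5042, 0.276, 0.0554]
tool_rot: [0.997, 0.077, 0.0, -0.003]
ft_force: [-3.5, 17.0, -1.5]
opening: 0.0854
finger_force: 8.4
```

```bash
python3 - <<'E'
from h import *
s=say(); print(s["ft_torque"])
E
```

```text
t 7.25 binxy [-92.8 -53. ] z 55.4 yaw 0.1534 F bin -17.3 -0.8 -1.5 op 85.4 q [0.37 0.65 1.61 0.01 0.88 1.78]
[ 2.53663798  0.5537616  -0.01979677]
```

Call:
play_rows:
  xyz:
    - [0, 1, -2]
    - [0, 1, -5]
    - [0, 1.5, -8]
    - [0, 1.5, -11]
  spin: [0, 0, 0, 0]

```text
t: 7.65
tool_pos: [0.5043, 0.275, 0.0667]
tool_rot: [0.997, 0.077, 0.0, -0.003]
ft_force: [-4.1, 17.0, 0.1]
opening: 0.085
finger_force: 8.2
```

```bash
cat >> h.py <<'E'
def flap():
    a=r.snapshot("scene"); g=cv2.cvtColor(a["image"],cv2.COLOR_RGB2GRAY)
    import pickle; g0=cv2.cvtColor(pickle.load(open("d.pkl","rb"))["scene"]["image"],cv2.COLOR_RGB2GRAY)
    D=cv2.absdiff(g,g0)[200:245,270:325]; print("diff",(D>25).sum()); return a
E
python3 - <<'E'
from h import *
s=say(); print(s["ft_torque"],s["finger_force"])
a=flap(); g=cv2.cvtColor(a["image"],cv2.COLOR_RGB2GRAY)
for row in (222,226,230,233): print(g[row,305:322].tolist())
E
```

```text
t 7.65 binxy [-91.8 -53. ] z 66.7 yaw 0.154 F bin -17.4 -1.5 0.1 op 85.0 q [0.36 0.63 1.61 0.01 0.9  1.78]
[ 2.44964519  0.53839723 -0.03501798] 8.236265033483505
diff 328
[161, 160, 162, 175, 188, 165, 175, 230, 241, 226, 130, 64, 69, 69, 69, 69, 69]
[163, 141, 139, 174, 186, 169, 206, 241, 239, 233, 168, 58, 66, 67, 66, 93, 97]
[132, 165, 185, 184, 183, 177, 165, 214, 238, 239, 212, 102, 109, 109, 111, 110, 111]
[185, 183, 183, 183, 184, 184, 167, 208, 241, 241, 221, 127, 109, 111, 110, 111, 111]
```

Friction alone does not lift it. The outer link slopes slightly inward going up, so I'll try it as a wedge, with the hand as low as the bench allows.

Call:
play_rows:
  xyz:
    - [0, -15, 0]
    - [0, -33, 8]
    - [0, -33, 35]
    - [0, -33, 52]
    - [0, -33, 58]
    - [0, -28, 58.5]
    - [0, -24, 58.5]
    - [0, -21, 58.5]
    - [0, -20, 58.5]
    - [0, -19, 58.5]
  spin: [0, 0, 0, 0, 0, 0, 0, 0, 0, 0]

```text
t: 8.7
tool_pos: [0.5021, 0.294, 0.0092]
tool_rot: [0.997, 0.076, 0.002, -0.003]
ft_force: [-6.8, 27.7, -2.5]
opening: 0.0852
finger_force: 0.0
```

```bash
python3 - <<'E'
from h import *
s=say(); print(s["ft_torque"],s["finger_force"])
a=flap(); g=cv2.cvtColor(a["image"],cv2.COLOR_RGB2GRAY)
for row in (222,226,230,233): print(g[row,305:322].tolist())
E
```

```text
t 8.7 binxy [-111.   -52.2] z 9.2 yaw 0.1523 F bin -28.5 -2.5 -2.5 op 85.2 q [0.4  0.72 1.62 0.01 0.79 1.81]
[ 3.12061344  0.68832501 -0.18053843] 0.0
diff 342
[161, 160, 162, 175, 188, 165, 174, 230, 242, 219, 92, 65, 69, 69, 70, 69, 69]
[162, 141, 138, 175, 187, 172, 172, 224, 241, 223, 127, 59, 65, 93, 115, 115, 115]
[133, 166, 185, 184, 184, 177, 164, 194, 231, 241, 213, 104, 109, 110, 110, 112, 109]
[184, 184, 183, 183, 183, 184, 168, 175, 225, 241, 221, 127, 108, 112, 111, 112, 112]
```

Call:
play_rows:
  xyz:
    - [0, 0.5, -1]
    - [0, 1, -2.5]
    - [0, 1, -4]
  spin: [0, 0, 0]

```text
t: 9.05
tool_pos: [0.5021, 0.2939, 0.0135]
tool_rot: [0.997, 0.076, 0.002, -0.004]
ft_force: [-6.8, 27.1, -0.7]
opening: 0.0851
finger_force: 0.0
```

```bash
python3 - <<'E'
from h import *
s=say(); print(s["ft_torque"],s["finger_force"])
a=flap(); g=cv2.cvtColor(a["image"],cv2.COLOR_RGB2GRAY)
for row in (222,226,230,233): print(g[row,305:322].tolist())
E
```

```text
t 9.05 binxy [-110.9  -52.3] z 13.5 yaw 0.1531 F bin -27.9 -2.5 -0.7 op 85.1 q [0.39 0.72 1.62 0.01 0.8  1.81]
[ 2.85958742  0.67752023 -0.262292  ] 0.0
diff 341
[161, 160, 161, 175, 187, 166, 176, 231, 241, 225, 130, 64, 68, 69, 69, 70, 70]
[163, 141, 138, 175, 187, 171, 154, 214, 241, 233, 167, 57, 66, 92, 116, 115, 114]
[133, 166, 185, 185, 184, 178, 164, 212, 240, 241, 214, 102, 109, 111, 111, 110, 111]
[184, 184, 182, 183, 184, 183, 167, 206, 240, 240, 220, 127, 108, 110, 112, 111, 112]
```

```bash
python3 - <<'E'
from h import *
import pickle
a=r.snapshot("scene"); s0=pickle.load(open("d.pkl","rb"))["scene"]
for th in (0,.1,.2,.4):
    x=30-67.5*np.cos(th);z=60+67.5*np.sin(th); p=O+(x*ex+118*ey)/1e3; print(th,proj(a,[*p,z/1e3]).round(1))
g=lambda s:cv2.cvtColor(s["image"],cv2.COLOR_RGB2GRAY)
for c in (310,312,314,316): print(c,g(s0)[218:250,c].tolist(),"\n   ",g(a)[218:250,c].tolist())
m=cv2.absdiff(g(a),g(s0)); big=cv2.resize(np.hstack([a["image"][175:255,265:330],s0["image"][175:255,265:330]]),None,fx=6,fy=6,interpolation=cv2.INTER_CUBIC)
cv2.imwrite("pics/s5.png",big[:,:,::-1])
E
```

```text
0 [315.7 236.5]
0.1 [315.9 235.6]
0.2 [315.8 234.7]
0.4 [315.1 232.9]
310 [158, 169, 170, 165, 164, 171, 165, 172, 171, 172, 172, 172, 178, 178, 178, 183, 184, 185, 151, 209, 181, 90, 91, 93, 94, 93, 92, 93, 66, 64, 116, 115] 
    [159, 169, 171, 166, 166, 172, 168, 166, 171, 172, 171, 171, 178, 178, 178, 185, 185, 175, 146, 210, 181, 91, 93, 93, 93, 92, 92, 94, 64, 64, 116, 115]
312 [230, 240, 232, 224, 229, 241, 220, 218, 225, 213, 206, 214, 193, 185, 207, 176, 185, 205, 126, 212, 180, 89, 92, 93, 93, 92, 91, 95, 90, 114, 113, 115] 
    [238, 226, 230, 230, 231, 220, 224, 224, 218, 219, 214, 193, 213, 207, 185, 207, 209, 194, 160, 213, 180, 89, 92, 93, 94, 92, 91, 95, 91, 114, 113, 115]
314 [215, 217, 215, 222, 221, 221, 227, 227, 227, 227, 234, 233, 241, 241, 241, 241, 242, 247, 136, 156, 169, 98, 100, 104, 111, 111, 112, 112, 112, 112, 110, 113] 
    [212, 214, 219, 218, 226, 226, 225, 224, 233, 234, 241, 241, 241, 240, 240, 240, 243, 222, 99, 156, 169, 98, 101, 104, 111, 111, 113, 112, 114, 111, 110, 114]
316 [109, 112, 112, 111, 109, 108, 107, 109, 107, 104, 105, 103, 103, 102, 101, 127, 127, 129, 105, 108, 110, 113, 110, 111, 111, 112, 113, 111, 114, 111, 110, 113] 
    [68, 67, 67, 65, 63, 62, 62, 63, 59, 103, 104, 102, 102, 102, 126, 126, 155, 127, 109, 109, 110, 113, 110, 112, 110, 113, 114, 112, 114, 111, 109, 114]
```

View pics/s5.png

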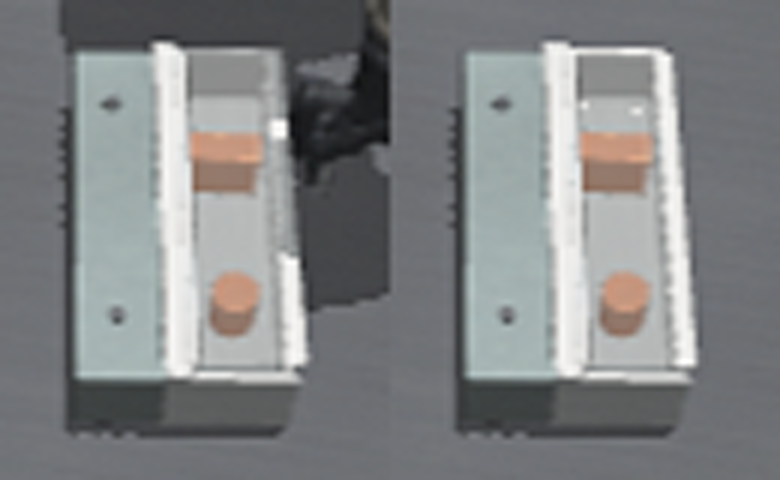

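The side-by-side crop shows a flap that is nearly closed (left) against closed (right), and this camera is insensitive to small lifts. The wrist camera sees the edge obliquely, so I'll measure the flap angle there.

```bash
cat >> h.py <<'E'
def fp(th,y,dz=1.5,x0=67.5):
    x=30-x0*np.cos(th)-dz*np.sin(th); z=60+x0*np.sin(th)+dz*np.cos(th); p=O+(x*ex+y*ey)/1e3; return [*p,z/1e3]
E
python3 - <<'E'
from h import *
s=r.snapshot("wrist"); g=cv2.cvtColor(s["image"],cv2.COLOR_RGB2GRAY)
for y in (0,30,60):
  for th in (0,.05,.1,.2): print(y,th,proj(s,fp(th,y)).round(1), proj(s,fp(th,y,-1.5)).round(1))
for y in (0,30):
  u,v=proj(s,fp(0,y)).astype(int); 
  if 0<=v<384: print(v,u-60,g[v,max(0,u-60):u+40].tolist())
save(s,"w6",z=1.56)
E
```

```text
0 0 [512.4 192.3] [504.5 189.4]
0 0.05 [521.9 195.8] [513.9 192.7]
0 0.1 [532.6 199.6] [524.5 196.2]
0 0.2 [557.4 207.8] [549.3 204. ]
30 0 [535.9  82.1] [526.7  82.6]
30 0.05 [547.   81.6] [537.6  82.1]
30 0.1 [559.3  81.2] [549.8  81.7]
30 0.2 [587.7  80.7] [578.   81.2]
60 0 [551.2 -40.1] [542.  -36.1]
60 0.05 [561.9 -44.4] [552.9 -40.4]
60 0.1 [573.3 -48.6] [564.6 -44.5]
60 0.2 [596.9 -54.7] [589.6 -51.3]
192 452 [234, 234, 233, 234, 233, 233, 231, 231, 231, 233, 233, 234, 236, 234, 233, 232, 234, 235, 234, 235, 234, 232, 231, 230, 230, 231, 233, 233, 231, 230, 231, 231, 232, 234, 234, 233, 232, 231, 231, 230, 229, 230, 232, 233, 233, 233, 233, 232, 231, 230, 229, 230, 230, 230, 230, 230, 231, 232, 233, 234]
82 475 [232, 233, 232, 232, 231, 232, 233, 233, 233, 234, 233, 231, 231, 231, 231, 232, 232, 233, 233, 234, 233, 231, 230, 229, 229, 229, 230, 231, 232, 232, 232, 232, 233, 232, 233, 234, 231]
```

```bash
cat >> h.py <<'E'
import pickle
def G(s): return cv2.cvtColor(s["image"],cv2.COLOR_RGB2GRAY)
def flapshift():
    "flow of the flap edge's free end in the scene view, px, against the first picture"
    a=r.snapshot("scene"); g0=G(pickle.load(open("d.pkl","rb"))["scene"]).astype(np.float32); g=G(a).astype(np.float32)
    T=g0[226:240,306:320]; R=cv2.matchTemplate(g[216:246,300:326],T,cv2.TM_CCOEFF_NORMED)
    _,m,_,(x,y)=cv2.minMaxLoc(R); 
    e=lambda g:np.interp(-170,-g[234:238,313:315].mean(1),np.arange(4))
    print("shift",x-6,y-10,round(m,3),"end rows",[ [int(v) for v in q[230:240,313:316].mean(1)] for q in(g0,g)])
E
python3 - <<'E'
from h import *
flapshift()
E
```

```text
shift 0 0 0.976 end rows [[228, 228, 231, 228, 231, 239, 136, 153, 161, 99], [231, 231, 230, 233, 238, 216, 128, 154, 161, 99]]
```

Call:
play_rows:
  xyz:
    - [0, 0, -4]
    - [0, 0.5, -8]
    - [0, 1, -12]
    - [0, 1, -16]
  spin: [0, 0, 0, 0]

```text
t: 9.65
tool_pos: [0.5025, 0.2911, 0.0298]
tool_rot: [0.997, 0.077, 0.002, -0.002]
ft_force: [-3.8, 12.3, 1.2]
opening: 0.0853
finger_force: 0.0
```

```bash
python3 - <<'E'
from h import *
say(); flapshift()
E
```

```text
t 9.65 binxy [-108.   -52.3] z 29.8 yaw 0.1539 F bin -12.7 -1.8 1.2 op 85.3 q [0.39 0.69 1.61 0.   0.83 1.81]
shift 0 0 0.831 end rows [[228, 228, 231, 228, 231, 239, 136, 153, 161, 99], [216, 216, 229, 190, 122, 133, 143, 136, 161, 99]]
```

It did lift: the free end of the edge shifted about 2.4 px, which is roughly 0.28 rad. Following the arc.

Call:
play_rows:
  xyz:
    - [0, 2, -3]
    - [0, 4.5, -7]
    - [0, 8, -12]
    - [0, 12, -18]
    - [0, 17, -23]
    - [0, 22, -28]
  spin: [0, 0, 0, 0, 0, 0]

```text
t: 10.3
tool_pos: [0.5065, 0.2663, 0.0572]
tool_rot: [0.997, 0.077, 0.001, -0.001]
ft_force: [-0.1, 3.9, -1.0]
opening: 0.0852
finger_force: 0.0
```

```bash
python3 - <<'E'
from h import *
say(); flapshift()
E
```

```text
t 10.3 binxy [-83.  -52.1] z 57.2 yaw 0.1537 F bin -3.8 0.5 -1.0 op 85.2 q [0.35 0.64 1.62 0.   0.88 1.77]
shift -2 0 0.605 end rows [[228, 228, 231, 228, 231, 239, 136, 153, 161, 99], [125, 125, 125, 124, 133, 134, 142, 165, 161, 98]]
```

Call:
play_rows:
  xyz:
    - [0, 5, -2]
    - [0, 11, -4]
    - [0, 18, -5]
    - [0, 25, -6]
    - [0, 32, -6]
    - [0, 39, -6]
    - [0, 44, -6]
    - [0, 48, -6]
    - [0, 48, -6]
  spin: [0, 0, 0, 0, 0, 0, 0, 0, 0]

```text
t: 11.25
tool_pos: [0.5131, 0.2181, 0.0617]
tool_rot: [0.997, 0.076, -0.0, 0.0]
ft_force: [-1.2, 5.3, 2.2]
opening: 0.0856
finger_force: 0.0
```

```bash
python3 - <<'E'
from h import *
say(); a=r.snapshot("scene"); save(a,"s7",(225,110,375,230),5.2)
E
```

```text
t 11.25 binxy [-34.2 -53.1] z 61.7 yaw 0.1531 F bin -5.4 -0.4 2.2 op 85.6 q [0.26 0.61 1.66 0.   0.87 1.68]
```

View pics/s7.png

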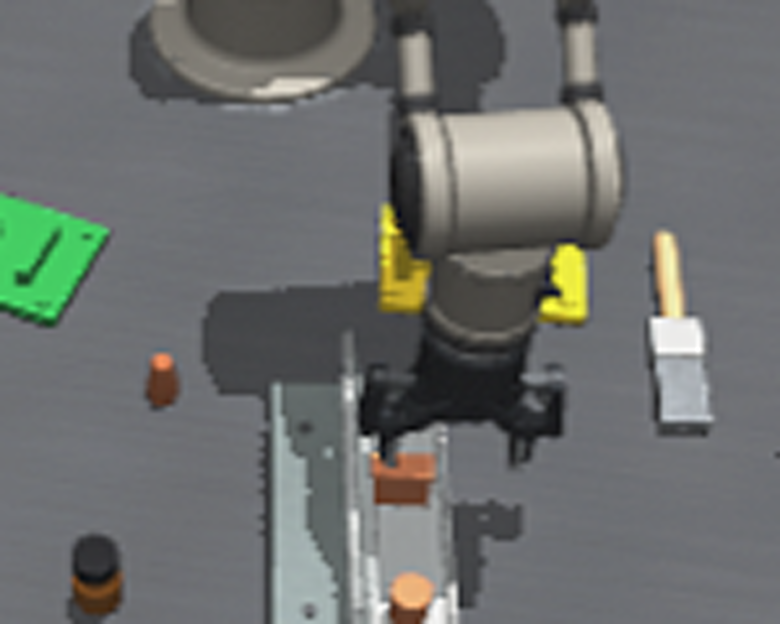

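The flap now stands upright at (350,450), held back by the gripper's outer link. The bar is exposed at (402,478) and the slug is at (410,595). Now I turn the hand to the grasp orientation, handing the flap over to the side of the gripper body.

Call:
play_rows:
  xyz:
    - [0, 0, 0]
    - [0, 0, 0]
    - [0, 1, 0]
    - [0, 2, 0]
    - [0, 5, 0]
    - [0, 9, 0]
    - [0, 13, 0]
    - [0, 17, 0]
    - [0, 20, 0]
    - [0, 23, 0]
    - [0, 25, 0]
    - [0, 27, 0]
    - [0, 27, 0]
  spin: [-0.131, -0.262, -0.393, -0.524, -0.655, -0.786, -0.917, -1.048, -1.179, -1.31, -1.441, -1.572, -1.572]

```text
t: 12.6
tool_pos: [0.5168, 0.1915, 0.0613]
tool_rot: [0.65, 0.76, -0.001, -0.0]
ft_force: [0.1, 3.3, -0.7]
opening: 0.0856
finger_force: 0.0
```

```bash
python3 - <<'E'
from h import *
say(); s=r.snapshot("wrist"); pickle.dump((s,r.read_state()),open("w3.pkl","wb"))
h=cv2.cvtColor(s["image"],cv2.COLOR_RGB2HSV); m=(((h[...,0]<16)|(h[...,0]>174))&(h[...,1]>70)&(h[...,2]>60)).astype(np.uint8)
n,l,st,c=cv2.connectedComponentsWithStats(m)
for i in range(1,n):
    if st[i][4]>60: print(st[i],c[i].round(1), h[l==i].mean(0).round(0))
print("pred bar top",[proj(s,[*(O+((1+a)*ex+(-53.4+b)*ey)/1e3),.048]).round(0) for a,b in((-23,-11),(23,-11),(23,11),(-23,11))])
E
```

```text
t 12.6 binxy [ -7.4 -53.5] z 61.3 yaw 1.7263 F bin -3.3 0.6 -0.7 op 85.6 q [ 0.22  0.61  1.67 -0.    0.86  0.06]
[ 231  205   45  101 3992] [253.2 255.8] [ 10. 151. 188.]
[ 393  215   69   66 1644] [416.5 236.7] [ 10. 143. 109.]
pred bar top [array([230., 229.]), array([232., 305.]), array([272., 305.]), array([274., 229.])]
```

```bash
python3 - <<'E'
from h import *
s,st=pickle.load(open("w3.pkl","rb"))
h=cv2.cvtColor(s["image"],cv2.COLOR_RGB2HSV); m=(((h[...,0]<16)|(h[...,0]>174))&(h[...,1]>70)&(h[...,2]>60))
L=[];R=[]
for v in range(235,300,3):
    u=np.where(m[v,225:285])[0]+225; L.append(onz(s,u[0]-.5,v,.048)); R.append(onz(s,u[-1]+.5,v,.048))
bl=[]
for P in (L,R):
    P=np.array(P); f=cv2.fitLine(P[:,:2].astype(np.float32),cv2.DIST_HUBER,0,.01,.01).ravel(); d=f[:2]*np.sign(f[1])
    print("yaw",np.arctan2(d[1],d[0]).round(4),"pt",B(f[2:]),"mean",B(P.mean(0)))
col=h[200:312,253,2]; print(col.tolist())
st=r.read_state(); print("tcp",B(st["tool_pos"]))
for v in (228.5,229.5,305.5,306.5): print(v,B(onz(s,253,v,.048)))
E
```

```text
yaw 1.6845 pt [ -4.8 -63.8] mean [ -0.2 -64. ]
yaw 1.6856 pt [ -2.2 -42.2] mean [ -0.3 -42.2]
[244, 244, 246, 253, 222, 130, 103, 107, 109, 108, 110, 110, 111, 110, 110, 112, 112, 109, 111, 114, 112, 111, 110, 111, 99, 96, 95, 94, 93, 117, 174, 214, 218, 217, 217, 216, 217, 217, 217, 216, 215, 216, 216, 215, 215, 215, 215, 215, 214, 215, 215, 214, 214, 214, 214, 213, 214, 214, 213, 213, 213, 214, 213, 213, 213, 212, 212, 212, 212, 212, 211, 212, 212, 212, 212, 212, 212, 212, 211, 211, 209, 210, 211, 211, 211, 211, 210, 210, 211, 209, 210, 211, 210, 210, 209, 209, 210, 210, 208, 210, 209, 210, 210, 213, 218, 125, 87, 87, 88, 88, 87, 87]
tcp [ -7.5 -53.4]
228.5 [-22.4 -52.9]
229.5 [-21.8 -52.9]
305.5 [ 24.2 -52.9]
306.5 [ 24.9 -52.9]
```

Call:
play_rows:
  xyz:
    - [0, 0.6, 3]
    - [0, 0.6, 8]
    - [0, 0.6, 13]
    - [0, 0.6, 17]
    - [0, 0.6, 19]
    - [0, 0.6, 19]
  spin: [0.02, 0.041, 0.041, 0.041, 0.041, 0.041]

```text
t: 13.25
tool_pos: [0.5175, 0.1919, 0.0421]
tool_rot: [0.666, 0.746, -0.001, -0.0]
ft_force: [-0.7, 2.8, -1.0]
opening: 0.0857
finger_force: 0.0
```

```bash
python3 - <<'E'
from h import *
say()
E
```

```text
t 13.25 binxy [ -7.7 -52.7] z 42.1 yaw 1.6843 F bin -2.9 -0.3 -1.0 op 85.7 q [ 0.22  0.64  1.68 -0.    0.82  0.1 ]
```

Call:
play_rows:
  xyz:
    - [0, 0, 0]
    - [0, 0, 0]
    - [0, 0, 0]
    - [0, 0, 0]
    - [0, 0, 0]
    - [0, 0, 0]
    - [0, 0, 0]
    - [0, 0, 0]
  spin: [0, 0, 0, 0, 0, 0, 0, 0]
  fingers: 10
  newtons: 70

```text
t: 14.05
tool_pos: [0.5181, 0.1921, 0.0431]
tool_rot: [0.666, 0.746, 0.0, 0.0]
ft_force: [-1.6, 4.0, 6.1]
opening: 0.0208
finger_force: 69.5
```

```bash
python3 - <<'E'
from h import *
print(say()["finger_force"])
E
```

```text
t 14.05 binxy [ -7.9 -52.1] z 43.1 yaw 1.6848 F bin -4.3 -1.0 6.1 op 20.8 q [ 0.22  0.64  1.68 -0.    0.82  0.1 ]
69.49753761291504
```

Call:
play_rows:
  xyz:
    - [0, 0, -4]
    - [0, 0, -10]
    - [0, 0, -18]
    - [0, 0, -28]
    - [0, 0, -38]
    - [0, 0, -50]
    - [0, 0, -62]
    - [0, 0, -76]
    - [0, 0, -92]
    - [0, 0, -110]
    - [0, 0, -130]
    - [0, 0, -150]
    - [0, 0, -165]
    - [0, 0, -170]
    - [0, 0, -170]
  spin: [0, 0, 0, 0, 0, 0, 0, 0, 0, 0, 0, 0, 0, 0, 0]

```text
t: 15.55
tool_pos: [0.5182, 0.1917, 0.2137]
tool_rot: [0.666, 0.746, 0.001, 0.001]
ft_force: [-0.2, 0.1, -4.1]
opening: 0.0207
finger_force: 70.5
```

```bash
python3 - <<'E'
from h import *
print(say()["finger_force"]); flapshift()
s=r.snapshot("wrist"); pickle.dump((s,r.read_state()),open("w4.pkl","wb"))
h=cv2.cvtColor(s["image"],cv2.COLOR_RGB2HSV); m=(((h[...,0]<16)|(h[...,0]>174))&(h[...,1]>70)&(h[...,2]>60)).astype(np.uint8)
n,l,st,c=cv2.connectedComponentsWithStats(m)
for i in range(1,n):
    if st[i][4]>60: print(st[i],c[i].round(1), h[l==i].mean(0).round(0))
E
```

```text
t 15.55 binxy [ -7.4 -52.1] z 213.7 yaw 1.6844 F bin -0.1 -0.2 -4.1 op 20.7 q [ 0.22  0.42  1.51 -0.    1.21  0.1 ]
70.5011236667633
shift 0 0 1.0 end rows [[228, 228, 231, 228, 231, 239, 136, 153, 161, 99], [228, 228, 231, 228, 231, 239, 136, 154, 161, 99]]
[341 168  28  27 576] [354.3 181.3] [ 10.  95. 206.]
[ 229  216   50  114 5091] [253.4 273.5] [ 10. 151. 164.]
```

```bash
python3 - <<'E'
from h import *
s,st=pickle.load(open("w4.pkl","rb")); T=Ro.from_quat(st["tool_rot"]).as_matrix()
for off in (-8.8,-8,-9.6):
  print(off,[proj(s,st["tool_pos"]+T@(np.array([x,y,z])/1e3)).round(1).tolist() for x,y,z in((off-23,0,-4.9),(off+23,0,-4.9),(off+23,0,35.1),(off+23,-11,-4.9),(off+23,11,-4.9),(off+23,-11,35.1),(off+23,11,35.1))])
h=cv2.cvtColor(s["image"],cv2.COLOR_RGB2HSV)
print(210,h[210:335,253,2].tolist())
m=(((h[...,0]<16)|(h[...,0]>174))&(h[...,1]>70)&(h[...,2]>60))
for v in (220,235,245,260,280,300,320): u=np.where(m[v,200:300])[0]+200; print(v,u.min(),u.max())
E
```

```text
-8.8 [[251.4, 328.5], [251.2, 246.0], [251.6, 214.1], [226.7, 245.9], [275.7, 245.9], [232.6, 214.1], [270.7, 214.1]]
-8 [[251.4, 327.2], [251.2, 244.4], [251.6, 212.8], [226.6, 244.3], [275.7, 244.3], [232.6, 212.8], [270.7, 212.8]]
-9.6 [[251.4, 329.7], [251.2, 247.6], [251.6, 215.4], [226.7, 247.5], [275.6, 247.5], [232.6, 215.4], [270.7, 215.4]]
210 [209, 211, 212, 164, 136, 135, 94, 83, 86, 87, 85, 85, 84, 86, 88, 87, 86, 85, 87, 89, 88, 84, 85, 90, 89, 88, 86, 86, 86, 88, 87, 86, 87, 86, 87, 85, 81, 119, 165, 193, 199, 198, 197, 197, 197, 197, 197, 197, 197, 196, 196, 195, 195, 195, 195, 196, 195, 195, 195, 194, 194, 193, 193, 193, 193, 192, 193, 193, 193, 193, 192, 193, 193, 193, 192, 191, 191, 191, 190, 191, 189, 190, 190, 190, 191, 189, 191, 191, 190, 189, 189, 189, 189, 189, 189, 189, 189, 189, 189, 189, 189, 189, 188, 188, 189, 188, 188, 188, 188, 188, 188, 188, 187, 187, 187, 187, 187, 189, 189, 146, 120, 124, 123, 122, 122]
220 235 272
235 232 275
245 230 277
260 230 276
280 231 276
300 231 276
320 232 275
```

Bar held with 70 N, flap closed again (its end matches the first picture exactly), and the slug is still in the bin. Travelling to above the clamp.

Call:
play_rows:
  xyz:
    - [-15, 0, 0]
    - [-45, 1, 0]
    - [-82, 2, 0]
    - [-120, 2, 0]
    - [-160, 3, 0]
    - [-200, 4, 0]
    - [-240, 5, 0]
    - [-278, 6, 0]
    - [-315, 7, 0]
    - [-348, 8, 0]
    - [-375, 8, 15]
    - [-391, 8, 40]
    - [-397, 8, 62]
    - [-397, 8, 78]
    - [-397, 8, 84]
    - [-397, 8, 84]
  spin: [0.01, 0.04, 0.07, 0.1, 0.13, 0.16, 0.19, 0.22, 0.25, 0.28, 0.3, 0.319, 0.319, 0.319, 0.319, 0.319]

```text
t: 17.25
tool_pos: [0.57, -0.2016, 0.1274]
tool_rot: [0.776, 0.631, -0.001, -0.001]
ft_force: [-0.2, 1.7, -3.0]
opening: 0.0204
finger_force: 70.4
```

```bash
cat >> h.py <<'E'
S=np.array([.56545,-.23082]); cx=np.array([-.2045,-.9789]); cy=np.array([.9789,-.2045])
def C(p): d=np.array(p)[:2]-S; return (np.array([d@cx,d@cy])*1e3).round(1)
def csay():
    st=r.read_state(); T=Ro.from_quat(st["tool_rot"]).as_matrix(); F=st["ft_force"]
    print("t",round(st["t"],2),"clamp xy",C(st["tool_pos"]),"z",(st["tool_pos"][2]*1e3).round(1),"yaw",np.arctan2(T[1,0],T[0,0]).round(4),"F",(F[:2]@cx).round(1),(F[:2]@cy).round(1),F[2].round(1),"grip",round(st["finger_force"],1),round(st["opening"]*1e3,1)); return st
E
python3 - <<'E'
from h import *
st=csay(); s=r.snapshot("wrist"); pickle.dump((s,st),open("w5.pkl","wb"))
w=lambda x,y,z:[*(S+(x*cx+y*cy)/1e3),z/1e3]
g=G(s)
for n,x,y in (("h1",-55.8,42.2),("h2",-55.8,-42.2),("c1",-71,55),("c2",-71,-55)): print(n,proj(s,w(x,y,12)).round(1))
b=cv2.GaussianBlur(g,(0,0),1)
for n,x,y in (("h1",-55.8,42.2),("h2",-55.8,-42.2)):
    u,v=proj(s,w(x,y,12)).astype(int); P=b[v-16:v+17,u-16:u+17]; t,_=cv2.threshold(P,0,255,cv2.THRESH_OTSU)
    nn,l,q,c=cv2.connectedComponentsWithStats((P<t).astype(np.uint8)); print(n,"thr",t,[(q[i].tolist(),(c[i]+[u-16,v-16]).round(1).tolist()) for i in range(1,nn)])
E
```

```text
t 17.25 clamp xy [-29.6  -1.5] z 127.4 yaw 1.3653 F -1.6 -0.6 -3.0 grip 70.4 20.4
h1 [306.3 166.2]
h2 [204.1 166. ]
c1 [322.9 147.8]
c2 [187.6 147.7]
h1 thr 176.0 [([31, 3, 2, 30, 43], [321.7, 170.0]), ([10, 9, 15, 16, 185], [306.9, 166.6])]
h2 thr 167.0 [([0, 0, 3, 33, 52], [188.4, 169.2]), ([9, 9, 15, 16, 180], [203.9, 166.8])]
```

Call:
play_rows:
  xyz:
    - [0, 0.6, 8]
    - [0, 0.6, 22]
    - [0, 0.6, 38]
    - [0, 0.6, 51]
    - [0, 0.6, 58]
    - [0, 0.6, 60]
    - [-2, 0.6, 60]
    - [-5, 0.6, 60]
    - [-8, 0.6, 60]
    - [-11, 0.6, 60]
    - [-13, 0.6, 60]
    - [-13, 0.6, 60]
  spin: [0, 0, 0, 0, 0, 0, 0, 0, 0, 0, 0, 0]

```text
t: 18.5
tool_pos: [0.5694, -0.2139, 0.0694]
tool_rot: [0.776, 0.631, 0.001, 0.0]
ft_force: [1.7, 5.7, -0.3]
opening: 0.0207
finger_force: 70.8
```

```bash
python3 - <<'E'
from h import *
csay()
E
```

```text
t 18.5 clamp xy [-17.4   0.4] z 69.4 yaw 1.3655 F -5.9 0.5 -0.3 grip 70.8 20.7
```

```bash
cat >> h.py <<'E'
def rel():
    "holes and bar sides in the tool frame, from the wrist camera"
    st=csay(); s=r.snapshot("wrist"); g=cv2.GaussianBlur(G(s),(0,0),1); w=lambda x,y,z:[*(S+(x*cx+y*cy)/1e3),z/1e3]
    H=[]
    for y in (42.2,-42.2):
        u,v=proj(s,w(-55.8,y,12)).astype(int); P=g[v-22:v+23,u-22:u+23]; t,_=cv2.threshold(P,0,255,cv2.THRESH_OTSU)
        n,l,q,c=cv2.connectedComponentsWithStats((P<t).astype(np.uint8)); i=max(range(1,n),key=lambda i:(q[i][4] if 10<c[i][0]<34 and 10<c[i][1]<34 else 0))
        p=onz(s,*(c[i]+[u-22,v-22]),.012); H.append(p); print("hole",q[i].tolist(),(c[i]+[u-22,v-22]).round(1),C(p))
    h=cv2.cvtColor(s["image"],cv2.COLOR_RGB2HSV); m=((h[...,0]<16)|(h[...,0]>174))&(h[...,1]>70)&(h[...,2]>50)
    zt=st["tool_pos"][2]+.0049; L=[]
    for v in (255,270,285,300):
        k=np.where(m[v,200:310])[0]+200; a,b=onz(s,k[0]-.5,v,zt),onz(s,k[-1]+.5,v,zt); L.append([C(a)[1],C(b)[1]])
    print("bar sides y",np.round(L,1).tolist(),"mid",np.mean(L).round(2),"holes mid y",np.mean([C(p)[1] for p in H]),"hole x",[C(p)[0] for p in H])
E
python3 - <<'E'
from h import *
rel()
E
```

```text
t 18.5 clamp xy [-17.4   0.4] z 69.4 yaw 1.3655 F -5.9 0.5 -0.3 grip 70.8 20.7
hole [13, 14, 21, 20, 330] [320.  166.4] [-55.5  42.6]
hole [12, 14, 21, 20, 322] [184.2 166.5] [-55.3 -42.5]
bar sides y [[-9.9, 11.7], [-10.1, 12.0], [-9.9, 11.7], [-10.1, 12.4]] mid 0.97 holes mid y 0.05000000000000071 hole x [np.float64(-55.5), np.float64(-55.3)]
```

Call:
play_rows:
  xyz:
    - [-1, -0.9, 0]
    - [-3, -0.9, 0]
    - [-5.5, -0.9, 0]
    - [-8, -0.9, 0]
    - [-10, -0.9, 0]
    - [-11.5, -0.9, 0]
    - [-11.5, -0.9, 0]
  spin: [0, 0, 0, 0, 0, 0, 0]

```text
t: 19.25
tool_pos: [0.5668, -0.2238, 0.0694]
tool_rot: [0.776, 0.631, 0.002, -0.0]
ft_force: [4.4, 10.4, -0.9]
opening: 0.0209
finger_force: 70.7
```

```bash
python3 - <<'E'
from h import *
rel()
E
```

```text
t 19.25 clamp xy [-7.2 -0.1] z 69.4 yaw 1.3658 F -11.0 2.2 -0.9 grip 70.7 20.9
hole [12, 14, 22, 20, 332] [321.9 150.8] [-55.1  42.7]
hole [12, 14, 21, 20, 335] [184.1 150.3] [-55.4 -42.5]
bar sides y [[-10.5, 11.2], [-10.7, 10.9], [-10.4, 11.2], [-10.6, 11.9]] mid 0.38 holes mid y 0.10000000000000142 hole x [np.float64(-55.1), np.float64(-55.4)]
```

Call:
play_rows:
  xyz:
    - [-0.5, -0.3, 0]
    - [-1, -0.5, 0]
    - [-1, -0.5, 0]
  spin: [0, 0, 0]

```text
t: 19.6
tool_pos: [0.5666, -0.2245, 0.0694]
tool_rot: [0.776, 0.631, 0.002, 0.0]
ft_force: [6.4, 9.1, -1.5]
opening: 0.0207
finger_force: 70.6
```

```bash
python3 - <<'E'
from h import *
rel()
s=r.snapshot("wrist"); h=cv2.cvtColor(s["image"],cv2.COLOR_RGB2HSV); print([ (v,int(h[v,253,0]),int(h[v,253,1]),int(h[v,253,2])) for v in list(range(196,224,2))+list(range(242,254))+list(range(324,334))])
w=lambda x,y,z:[*(S+(x*cx+y*cy)/1e3),z/1e3]
print("fence face top/base rows",[proj(s,w(-22.5,0,z)).round(1).tolist() for z in(26,12)],"outer",proj(s,w(-34.5,0,26)).round(1), "fence ends",[proj(s,w(-28.5,y,26)).round(1).tolist() for y in(-30,30)])
E
```

```text
t 19.6 clamp xy [-6.4 -0.2] z 69.4 yaw 1.3661 F -10.2 4.4 -1.5 grip 70.6 20.7
hole [13, 13, 21, 21, 331] [321.9 149.5] [-55.2  42.6]
hole [12, 13, 21, 21, 342] [184. 149.] [-55.4 -42.5]
bar sides y [[-10.6, 11.1], [-10.8, 11.3], [-10.5, 11.1], [-10.7, 11.8]] mid 0.34 holes mid y 0.05000000000000071 hole x [np.float64(-55.2), np.float64(-55.4)]
[(196, 105, 11, 229), (198, 103, 10, 229), (200, 102, 11, 229), (202, 100, 10, 228), (204, 100, 10, 228), (206, 98, 13, 216), (208, 100, 14, 215), (210, 98, 14, 214), (212, 100, 14, 215), (214, 100, 17, 221), (216, 7, 59, 126), (218, 11, 146, 108), (220, 10, 141, 110), (222, 10, 143, 109), (242, 10, 145, 111), (243, 10, 142, 111), (244, 10, 143, 112), (245, 9, 142, 108), (246, 11, 141, 103), (247, 10, 149, 156), (248, 10, 155, 206), (249, 11, 150, 231), (250, 11, 149, 233), (251, 11, 148, 232), (252, 11, 149, 231), (253, 11, 148, 232), (324, 11, 151, 225), (325, 11, 151, 225), (326, 11, 151, 225), (327, 11, 155, 226), (328, 11, 156, 229), (329, 7, 79, 198), (330, 102, 16, 205), (331, 99, 19, 214), (332, 99, 16, 210), (333, 99, 16, 211)]
fence face top/base rows [[252.9, 207.1], [252.9, 199.8]] outer [252.9 187.8] fence ends [[202.5, 197.5], [303.2, 197.6]]
```

Call:
play_rows:
  xyz:
    - [0, 0, 2]
    - [0, 0, 5]
    - [0, 0, 9]
    - [0, 0, 13]
    - [0, 0, 16]
    - [0, 0, 18]
    - [0, 0, 20]
    - [0, 0, 20]
  spin: [0, 0, 0, 0, 0, 0, 0, 0]

```text
t: 20.5
tool_pos: [0.5656, -0.2242, 0.0491]
tool_rot: [0.776, 0.631, 0.001, -0.001]
ft_force: [3.3, 10.2, -1.5]
opening: 0.0204
finger_force: 71.0
```

```bash
python3 - <<'E'
from h import *
rel()
E
```

```text
t 20.5 clamp xy [-6.5 -1.2] z 49.1 yaw 1.3662 F -10.6 1.2 -1.5 grip 71.0 20.4
hole [12, 13, 24, 23, 421] [332.4 155.2] [-55.1  42.7]
hole [10, 13, 24, 23, 423] [177.8 154.6] [-55.3 -42.6]
bar sides y [[-11.6, 10.1], [-11.8, 9.8], [-11.5, 10.0], [-11.7, 10.7]] mid -0.75 holes mid y 0.05000000000000071 hole x [np.float64(-55.1), np.float64(-55.3)]
```

Call:
play_rows:
  xyz:
    - [0, 0.7, 0]
    - [0, 0.7, 1]
    - [0, 0.7, 1.8]
    - [0, 0.7, 2.4]
    - [0, 0.7, 2.8]
    - [0, 0.7, 2.8]
  spin: [0, 0, 0, 0, 0, 0]

```text
t: 21.15
tool_pos: [0.5661, -0.2243, 0.0472]
tool_rot: [0.776, 0.631, 0.001, -0.001]
ft_force: [0.3, 11.0, 5.6]
opening: 0.0207
finger_force: 71.8
```

```bash
python3 - <<'E'
from h import *
rel()
E
```

```text
t 21.15 clamp xy [-6.5 -0.7] z 47.2 yaw 1.3662 F -10.8 -2.0 5.6 grip 71.8 20.7
hole [12, 12, 24, 24, 437] [332.4 155.7] [-55.2  42.7]
hole [11, 12, 24, 23, 433] [176.1 155.1] [-55.4 -42.5]
bar sides y [[-11.1, 10.6], [-11.3, 10.3], [-11.0, 10.5], [-11.2, 10.8]] mid -0.3 holes mid y 0.10000000000000142 hole x [np.float64(-55.2), np.float64(-55.4)]
```

Call:
play_rows:
  xyz:
    - [0, 0.4, -0.5]
    - [1, 0.4, -0.5]
    - [2, 0.4, -0.5]
    - [3, 0.4, -0.5]
    - [4, 0.4, -0.5]
    - [4, 0.4, -0.5]
  spin: [0, 0, 0, 0, 0, 0]

```text
t: 21.8
tool_pos: [0.5667, -0.2214, 0.0471]
tool_rot: [0.776, 0.631, 0.0, -0.001]
ft_force: [-1.8, 6.0, 2.4]
opening: 0.0205
finger_force: 71.3
```

```bash
python3 - <<'E'
from h import *
rel()
E
```

```text
t 21.8 clamp xy [-9.5 -0.7] z 47.1 yaw 1.3661 F -5.5 -3.0 2.4 grip 71.3 20.5
hole [11, 13, 25, 23, 432] [332.2 160.9] [-55.3  42.8]
hole [11, 12, 24, 24, 433] [176.3 160.5] [-55.3 -42.6]
bar sides y [[-11.1, 10.6], [-11.3, 10.4], [-11.0, 10.6], [-11.2, 10.8]] mid -0.27 holes mid y 0.09999999999999787 hole x [np.float64(-55.3), np.float64(-55.3)]
```

Call:
play_rows:
  xyz:
    - [0, 0, 0]
    - [0, 0, 0]
    - [0, 0, 0]
    - [0, 0, 0]
    - [0, 0, 0]
    - [0, 0, 0]
  spin: [0, 0, 0, 0, 0, 0]
  fingers: 50
  newtons: 30

```text
t: 22.45
tool_pos: [0.5669, -0.2227, 0.0465]
tool_rot: [0.776, 0.631, -0.0, 0.0]
ft_force: [0.4, 0.0, 0.3]
opening: 0.0498
finger_force: 0.0
```

Call:
play_rows:
  xyz:
    - [0, 0, -3]
    - [0, 0, -10]
    - [0, 0, -22]
    - [0, 0, -40]
    - [0, 0, -62]
    - [0, 0, -85]
    - [0, 0, -105]
    - [0, 0, -115]
    - [0, 0, -120]
    - [0, 0, -120]
  spin: [0, 0, 0, 0, 0, 0, 0, 0, 0, 0]

```text
t: 23.45
tool_pos: [0.567, -0.2226, 0.167]
tool_rot: [0.776, 0.631, 0.0, 0.0]
ft_force: [0.2, 0.5, -0.2]
opening: 0.0498
finger_force: 0.0
```

```bash
python3 - <<'E'
from h import *
csay(); s=r.snapshot("wrist"); h=cv2.cvtColor(s["image"],cv2.COLOR_RGB2HSV); m=((h[...,0]<16)|(h[...,0]>174))&(h[...,1]>70)&(h[...,2]>50)
n,l,q,c=cv2.connectedComponentsWithStats(m.astype(np.uint8))
for i in range(1,n):
    if q[i][4]>150: print(q[i],c[i].round(1))
i=max((i for i in range(1,n)),key=lambda i:q[i][4]); T=((l==i)&(h[...,2]>165)).astype(np.uint8)
T=cv2.morphologyEx(T,cv2.MORPH_OPEN,np.ones((3,3))); cn=max(cv2.findContours(T,0,2)[0],key=cv2.contourArea); b=cv2.boxPoints(cv2.minAreaRect(cn)); P=np.array([onz(s,*p,.052) for p in b])
print("top corners",[C(p).tolist() for p in P],"mean",C(P.mean(0)))
ys,xs=np.where(T); L=[];R=[]
for v in range(ys.min()+3,ys.max()-3,2):
    k=xs[ys==v]; L.append(C(onz(s,k.min()-.5,v,.052))); R.append(C(onz(s,k.max()+.5,v,.052)))
for Q in (L,R): f=np.polyfit(np.array(Q)[:,0],np.array(Q)[:,1],1); print("side yaw",f[0].round(4),"y",np.mean(Q,0).round(2))
w=lambda x,y,z:[*(S+(x*cx+y*cy)/1e3),z/1e3]; g=cv2.GaussianBlur(G(s),(0,0),1)
for y in (42.2,-42.2):
    u,v=proj(s,w(-55.8,y,12)).astype(int); Pp=g[v-15:v+16,u-15:u+16]; t,_=cv2.threshold(Pp,0,255,cv2.THRESH_OTSU); n2,l2,q2,c2=cv2.connectedComponentsWithStats((Pp<t).astype(np.uint8)); j=l2[15,15]; print("hole",C(onz(s,*(c2[j]+[u-15,v-15]),.012)))
flapshift()
top=r.snapshot("top"); ht=cv2.cvtColor(top["image"],cv2.COLOR_RGB2HSV); mt=((ht[...,0]<16)|(ht[...,0]>174))&(ht[...,1]>70)&(ht[...,2]>90)
n,l,q,c=cv2.connectedComponentsWithStats(mt.astype(np.uint8)); print([(q[i][4],c[i].round(1).tolist()) for i in range(1,n) if q[i][4]>15])
E
```

```text
t 23.45 clamp xy [-8.4 -0.2] z 167.0 yaw 1.3658 F -0.6 0.1 -0.2 grip 0.0 49.8
[ 240  173   26   58 1075] [253.1 201.2]
top corners [[-15.9, -11.0], [-15.9, 10.0], [18.7, 10.5], [18.7, -11.4]] mean [ 1.4 -0.5]Traceback (most recent call last):
  File "<stdin>", line 11, in <module>
    return umr_minimum(a, axis, None, out, keepdims, initial, where)
ValueError: zero-size array to reduction operation minimum which has no identity
```

```bash
python3 - <<'E'
from h import *
s=r.snapshot("wrist"); h=cv2.cvtColor(s["image"],cv2.COLOR_RGB2HSV); m=((h[...,0]<16)|(h[...,0]>174))&(h[...,1]>70)&(h[...,2]>50)
print([(v,int(h[v,253,0]),int(h[v,253,1]),int(h[v,253,2])) for v in range(168,236,2)])
w=lambda x,y,z:[*(S+(x*cx+y*cy)/1e3),z/1e3]
print("expect front bottom/top, back top",[proj(s,w(x,0,z)).round(1).tolist() for x,z in((-22.5,26),(-22.5,52),(23.5,52))])
L=[];R=[]
for v in range(193,226,2):
    k=np.where(m[v,225:285])[0]+225; L.append(C(onz(s,k.min()-.5,v,.052))); R.append(C(onz(s,k.max()+.5,v,.052)))
for Q in (L,R): f=np.polyfit(np.array(Q)[:,0],np.array(Q)[:,1],1); print("side yaw",f[0].round(4),"y",np.mean(Q,0).round(2))
flapshift()
top=r.snapshot("top"); ht=cv2.cvtColor(top["image"],cv2.COLOR_RGB2HSV); mt=((ht[...,0]<16)|(ht[...,0]>174))&(ht[...,1]>70)&(ht[...,2]>90)
n,l,q,c=cv2.connectedComponentsWithStats(mt.astype(np.uint8)); print([(q[i][4],c[i].round(1).tolist()) for i in range(1,n) if q[i][4]>15])
E
```

```text
[(168, 30, 1, 249), (170, 0, 0, 248), (172, 0, 0, 255), (174, 9, 136, 114), (176, 10, 141, 110), (178, 9, 150, 114), (180, 19, 120, 255), (182, 24, 89, 247), (184, 24, 92, 247), (186, 24, 92, 247), (188, 26, 91, 247), (190, 11, 150, 236), (192, 12, 148, 236), (194, 12, 146, 236), (196, 12, 146, 236), (198, 11, 146, 237), (200, 11, 145, 236), (202, 11, 147, 236), (204, 12, 146, 236), (206, 12, 147, 237), (208, 12, 147, 236), (210, 12, 147, 237), (212, 12, 148, 237), (214, 12, 147, 237), (216, 12, 147, 237), (218, 12, 147, 237), (220, 11, 147, 237), (222, 11, 149, 236), (224, 12, 148, 238), (226, 25, 89, 247), (228, 25, 90, 249), (230, 13, 106, 200), (232, 104, 16, 177), (234, 90, 1, 250)]
expect front bottom/top, back top [[253.7, 173.7], [253.7, 180.8], [253.6, 231.6]]
side yaw 0.2382 y [ 2.55 -9.78]
side yaw -0.021 y [ 2.51 10.39]
shift 0 0 1.0 end rows [[228, 228, 231, 228, 231, 239, 136, 153, 161, 99], [229, 229, 232, 229, 232, 240, 137, 155, 162, 100]]
[(np.int32(50), [190.7, 158.0]), (np.int32(19), [257.6, 213.1])]
```

```bash
python3 - <<'E'
from h import *
s=r.snapshot("wrist"); h=cv2.cvtColor(s["image"],cv2.COLOR_RGB2HSV); m=((h[...,0]<32)|(h[...,0]>174))&(h[...,1]>50)&(h[...,2]>50)
L=[];R=[]
for v in range(184,229,2):
    k=np.where(m[v,225:285])[0]+225; L.append(C(onz(s,k.min()-.5,v,.052))); R.append(C(onz(s,k.max()+.5,v,.052)))
for Q in (L,R): Q=np.array(Q);f=np.polyfit(Q[:,0],Q[:,1],1); print("side yaw",f[0].round(4),"y",np.mean(Q,0).round(2),Q[::4,1])
w=lambda x,y,z:[*(S+(x*cx+y*cy)/1e3),z/1e3]; g=cv2.GaussianBlur(G(s),(0,0),1)
for y in (42.2,-42.2):
    u,v=proj(s,w(-55.8,y,12)).astype(int); P=g[v-12:v+13,u-12:u+13]; t,_=cv2.threshold(P,0,255,cv2.THRESH_OTSU); n,l,q,c=cv2.connectedComponentsWithStats((P<t).astype(np.uint8)); j=l[12,12]; print("hole",C(onz(s,*(c[j]+[u-12,v-12]),.012)))
E
```

```text
side yaw 0.0042 y [ -0.45 -11.36] [-11.4 -11.4 -11.5 -11.6 -10.8 -11.8]
side yaw 0.0142 y [-0.5  10.54] [10.3 10.4 10.5 10.6 10.7 10.8]
hole [-55.1  42.1]
hole [-55.5 -42.4]
```

```bash
python3 -c "
from workcell import r
print(r.job_done())"
```

```text
the job is handed in; nothing more can be done
None
```

The job is handed in: by my last camera check the bar stands flat in the steel clamp against the fence, about 0.3 mm off centre and 0.01 rad off square, with the slug still in the bin, the flap closed, and nothing else on the bench knowingly touched; one deviation is that the flap was opened with the gripper's outer link instead of the fingertips, because the tool cannot tilt.

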